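Pack the little jars from the vanity turntable

TASK

Slide the wooden case's cover fully open and push the turntable round by the pegs on its rim until the dark metal strip with the little square jars faces the fixed brass pointer at the front; only then move every square jar from the turntable into the open well of the case, lying on its floor any way up. When all the jars are in, slide the cover fully shut and leave the turntable turned so that the amber candle faces the pointer. Keep the perfume bottle standing on the turntable, and leave the other things on the table where they are.

Things in the scene. Friction and masses are not known exactly. Their poses are not given: they have to be found in the camera images.
- foot: fixed round foot under the turntable, 240 mm across; origin at its centre on the table top, on the turntable's axis. Its -x axis is the front: a fixed flat brass pointer, 20 mm wide, sticks out from under the disc that way, to 195 mm from the axis
- carousel: wooden turntable disc, 324 mm across and 18 mm thick, on the foot; origin on the axis at the disc's underside, 12 mm above the table (top at 30 mm). It turns both ways about the vertical with light friction (about 1 N at the rim) and stays where it is left. The jars start on its -x side, about 95 mm from the axis
- peg (a point): middle of one of six like upright brass push pegs, 13 mm thick at the top knob (10 mm below) and 30 mm high, round the disc's rim 150 mm from the axis; this one is 30 degrees counter-clockwise (from above) from the dark metal strip (the disc's -x direction), the others follow every 60 degrees. The point is 12 mm above the disc's top
- mark (a point): outer part of the dark metal strip let into the disc's top, which runs outward, 10 mm wide, along the disc's -x direction amid the jars' sector; this point lies on the strip 140 mm from the axis
- candle (a point): amber glass candle with a pale label band and a brass lid, fixed upright on the disc, 68 mm across, top 58 mm above the disc; this point is the centre of its top, 90 mm from the axis and 125 degrees counter-clockwise (from above) from the strip
- case: fixed dark wooden case; origin on the table under the centre of its open front well. The well is 116 mm (x) by 200 mm (y) inside, walls 6 mm thick, floor 6 mm above the table, walls 49 mm high, with side rails to 60 mm along the two y edges (inner faces at y = +-101 mm). Behind the well (+x, to 176 mm) is a solid rear deck of the same height over which the cover slides
- cover (a joint): the case's flat sliding cover: distance in m it is slid back along the case's +x; 0 fully shut, 0.112 fully open (end stops); friction about 1.5 N, stays where it is left. It starts shut or a little ajar
- cover_grip (a point): centre of the brass bar on top of the cover by which it is slid: 12 mm thick (case's x), 70 mm long (case's y), standing 20 mm above the cover's top from 56 to 76 mm above the table; this point is 68 mm above the table, 44 mm from the well's centre on the -x side when shut (it moves with the cover)
- jar0_c (a point): centre of a little square cosmetic jar, 36 x 36 mm and 30 mm high along its z axis, white with a dark round lid, about 70 g; sides square to its x and y axes. Two to four such jars are present; an absent one has no pose
- jar1_c (a point): centre of a little square cosmetic jar, 36 x 36 mm and 30 mm high along its z axis, white with a dark round lid, about 70 g; sides square to its x and y axes. Two to four such jars are present; an absent one has no pose
- jar2_c (a point): centre of a little square cosmetic jar, 36 x 36 mm and 30 mm high along its z axis, white with a dark round lid, about 70 g; sides square to its x and y axes. Two to four such jars are present; an absent one has no pose
- jar3_c (a point): centre of a little square cosmetic jar, 36 x 36 mm and 30 mm high along its z axis, white with a dark round lid, about 70 g; sides square to its x and y axes. Two to four such jars are present; an absent one has no pose
- scent: small glass perfume bottle, 44 x 30 mm and 65 mm high, loose on the disc about 90 mm from the axis and 125 degrees clockwise from the strip; origin under its base. It rides along and must stay standing on the disc
- creampot: round black pot with metal lid, 66 mm across, 46 mm high, on the table; origin under its base. Leave alone
- scent_tall: tall glass perfume bottle, 45 mm square, 103 mm high, on the table; origin under its base. Leave alone
- spray: grey spray can, 48 mm across, 140 mm high, on the table; origin under its base. Leave alone
- bowl: blue bowl, 140 mm across, 55 mm high, on the table; origin under its base. Leave alone
- dish: flat wooden dish, 120 mm across, 16 mm high, on the table; origin under its base. Leave alone
- matchbox: cardboard box, 110 x 65 x 20 mm, on the table; origin under its base. Leave alone
Not all that is in view belongs to the job. Leave any blue look-alike of the part that bears jar1_c alone.

How it is judged:
By the outcome, as a careful person would: the job done as asked, in the order asked, and still so for the second after the job is handed in, with the robot touching nothing.
Of jar0, jar1, jar2, jar3 only 2 to 4 are there at a start; the rules pass over those that are not, and their reading is None.
At some moment in a run one of jar0, jar1, jar2, jar3 may be knocked a few centimetres aside while the robot is not near it.
Once in a run the grip may slacken for a moment while it holds something.
It also fails if it takes over 210 s, if anything falls off the work surface, if the arm or the gripper's body presses on something with over 40 N, if the wrist force passes 120 N, or if a joint passes its speed limit or range.

ROBOT

A 6-joint arm with a two-finger parallel gripper is mounted at the origin on the work surface. World frame = base frame: x ahead of the robot, y to its left, z up, the work surface at z = 0. Lengths are in m, angles in rad, forces in N, time in s.
With the tool pointing down it reaches from about 0.35 to 0.775 m from the base axis. Payload 7.3 kg.
Tool frame: the origin (TCP) lies at the very end of the fingers, on their centre line; the grasp point (between the pads) lies 19 mm behind it; z points along the fingers, y is the line along which they close (so a half turn about z gives the same grasp; the last joint's range is limited). The gripper opens to 92 mm and grips with 3 to 60 N. Pads are 19 mm wide; open, the fingers measure 130 mm over their backs; the gripper's body (75 mm by 190 mm) begins 47 mm behind the grasp point.
Start: joints at [1.01, 0.342, 1.524, -0, 1.275, -0.146], TCP at [0.212, 0.481, 0.189] pointing down, gripper open.
Joint ranges: [-2.53, 2.53], [-0.77, 2.02], [0.04, 2.7], [-1, 4.14], [0.28, 2.66], [-3.11, 3.11]. Speed limits (rad/s): [2.57, 2.57, 3.14, 3.14, 3.14, 3.14].

INTERFACE

Orientations are given as [roll, pitch, yaw] about the fixed x, y, z axes, in that order (R = Rz(yaw) Ry(pitch) Rx(roll)).
In Python, from cell import robot gives the robot as it stands. The module is installed in compiled form; this text tells all that it offers.
- The arm moves only by the tool arm_command, never from a script. Its argument "moves" is a list of rows, each a list of 3 entries, a list of its own where there are three numbers: the shift along the tool's x, y, z in m, then the turn, a rotation vector about the tool's x, y, z in rad, then the finger opening in m, from 0 to 0.0918. In form: [[[dx, dy, dz], [ax, ay, az], claw], ...]. A call has exactly 5 rows; each row is the pose to reach, as a shift and turn from the pose commanded when the call began, along the tool's axes at that moment; what a row does not reach only later rows make up. A row lasts 1/10 s, in which the tool goes at most 50 mm and 8.59 degrees, less where a joint would pass 70% of its speed; a pose out of reach is approached as far as the arm can. A call with a gripper value outside its range is refused whole. The fingers move at their own pace and stop on an object; "squeeze" is the grip in N (left out, the last holds). Time passes only in rows, so rows that repeat a pose let the fingers close, or fill a call up. It gives the time, the measured TCP pose, the force, the opening and the grip force at its end, in the units of the state.
- robot.observe(): the state, without advancing time (a new reading comes with each control period).
- robot.read_camera(name): name is "scene" or "top" or "wrist"; returns the picture (384x512x3 uint8, red, green, blue); there is no depth.
- robot.camera_model(name): a dict with "fx", "fy", "cx", "cy" (pixels), "k1" (the pictures are not rectified: a ray, as slopes to the right and down, at radius r is drawn at 1 + k1 r^2 times it, then the intrinsics apply), "R" (3x3) and "t" (3): a world point X has camera coordinates R X + t. Camera axes: x right, y down, z forward; pixel columns grow to the right and rows downward; lengths in m; the calibration is good to about 2 mm. A picture is of the moment at which its call begins: read the wrist's pose just before it. camera_model takes no time and is no camera call; for the wrist camera it gives the pose at the moment of the call.
- robot.hand_in(): hands the job in; it is judged then, once.
The state is a dict: "time": time; "qpos": joint angles; "qvel": joint speeds; "joint_efforts": joint torques, N m; "tool_pos": TCP position; "tool_rot": TCP orientation; "contact_force": force on the tool from outside, world axes, zero at the start; "torque": the same for the moment, N m; "opening": finger opening in m; "grip_force": force on a finger pad.
Only numpy, scipy, OpenCV 4.12 (cv2) and the standard library are available. Lean on these libraries where they do the work, as an engineer would, in place of code of your own. Each camera call takes 0.05 s, during which the arm holds its last target. There are 200 camera calls.

## Working session

There is one attempt and no reset: what is moved stays moved. The work goes in short steps, Python scripts to look and compute and a tool call to move; the robot and the scene stay as the last step left them, time stands still between calls to the robot, and variables do not carry over. Pictures are saved under pics/ and viewed, at most 14 in all, crops included, and the job is handed in when it is done.

Besides the shell and the picture viewer there is one more tool, called after ">>>" in YAML: its name, and indented under it one key for each argument. arm_command: Moves the arm, as the interface text tells. Its arguments: {"type":"object","properties":{"moves":{"type":"array"},"squeeze":{"type":"number"}},"required":["moves"]}

```bash
mkdir -p pics
python3 - <<'E'
from cell import robot
import cv2
s=robot.observe();print(s)
for n in("top","scene"):
    im=robot.read_camera(n);cv2.imwrite(f"pics/{n}0.png",cv2.resize(im[:,:,::-1],(800,600),interpolation=cv2.INTER_CUBIC))
    cv2.imwrite(f"pics/{n}0raw.png",im[:,:,::-1])
    m=robot.camera_model(n);print(n,m)
E
```

```text
{'time': 0.0, 'qpos': array([ 1.01000685e+00,  3.42736654e-01,  1.52501402e+00,  5.04370157e-05,
        1.27534034e+00, -1.46009593e-01]), 'qvel': array([-0.00096821, -0.00092942,  0.0014161 ,  0.00087443,  0.00022708,
       -0.00136941]), 'joint_efforts': array([-2.16962289e-03, -4.31250465e+01, -2.44215077e+01,  7.14210025e-02,
        5.61986875e-02, -1.23231071e-04]), 'tool_pos': array([0.21130033, 0.48011923, 0.1885388 ]), 'tool_rot': array([-3.14011726e+00, -2.65713892e-04,  2.72679785e+00]), 'contact_force': array([ 0.29047362,  0.71015758, -0.29381332]), 'torque': array([-0.00283397, -0.00554974,  0.01162944]), 'grip_force': 0.0, 'opening': 0.09203950990768814}
top {'fx': 412.83930849325805, 'fy': 412.83930849325805, 'cx': 250.12467728042697, 'cy': 186.52512801048826, 'k1': -0.09829460016134135, 'R': array([[-0.01938391, -0.99966914, -0.01690798],
       [-0.99134024,  0.02141375, -0.12956074],
       [ 0.12987993,  0.01425017, -0.99142732]]), 't': array([0.06277574, 0.50751192, 1.54321301])}
scene {'fx': 348.0763652418765, 'fy': 348.0763652418765, 'cx': 252.58094969038567, 'cy': 190.9867125078366, 'k1': -0.027352915425224833, 'R': array([[-0.88098195,  0.47312456, -0.00489485],
       [ 0.28298362,  0.51858245, -0.80684108],
       [-0.37919795, -0.71219758, -0.59074827]]), 't': array([ 0.44694199, -0.10233632,  1.31733372])}
```

View pics/top0.png

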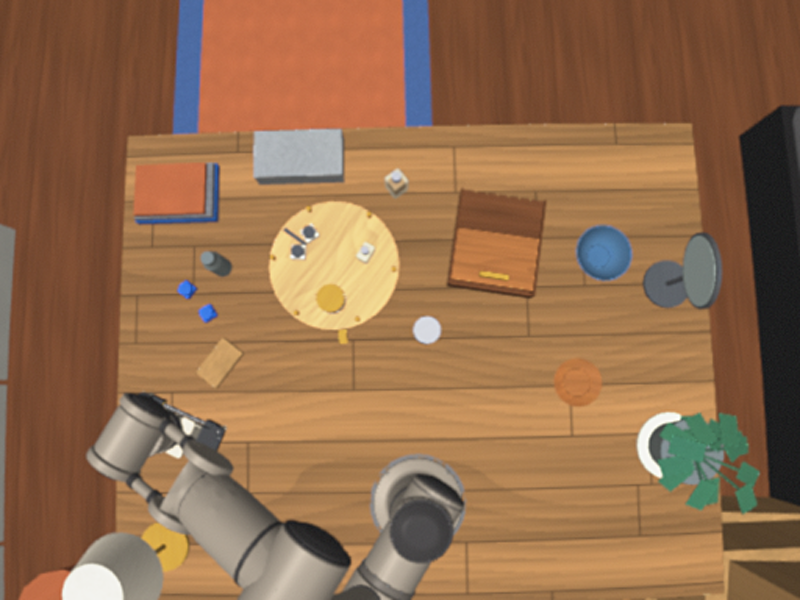

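View pics/scene0.png

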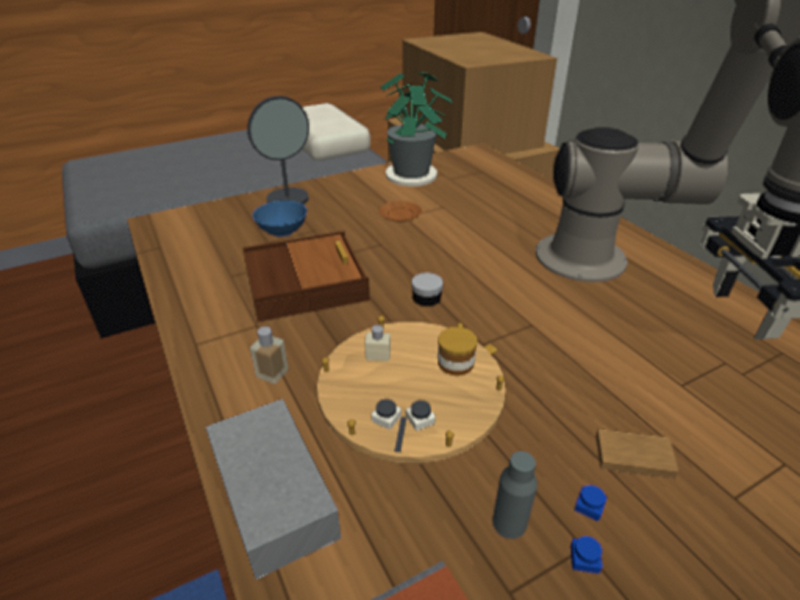

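Top view (800×600): the turntable centre is near (334,265) and the pointer at (343,337). The strip runs to (285,230), and two white jars with dark lids sit beside it at (310,232) and (298,252). The candle is at (330,298) and the small scent bottle at (365,252). The case grip bar is at (494,275). The two blue items at (187,289) and (207,313) are the look-alikes on the table, so I leave them alone.

```bash
cat > h.py <<'E'
import numpy as np, cv2
from cell import robot
from scipy.spatial.transform import Rotation as Ro
def proj(m,P):
    c=np.atleast_2d(P)@np.array(m["R"]).T+m["t"]; s=c[:,:2]/c[:,2:]
    s=s*(1+m["k1"]*(s**2).sum(1,keepdims=True))
    return s*[m["fx"],m["fy"]]+[m["cx"],m["cy"]]
def back(m,uv,z):
    d=(np.atleast_2d(uv).astype(float)-[m["cx"],m["cy"]])/[m["fx"],m["fy"]]; s=d.copy()
    for _ in range(20): s=d/(1+m["k1"]*(s**2).sum(1,keepdims=True))
    R=np.array(m["R"]); r=np.c_[s,np.ones(len(s))]@R; o=-R.T@m["t"]
    return o+r*((z-o[2])/r[:,2])[:,None]
def go(x,y,z,yaw=None):
    "shift and turn (tool axes) from measured pose to world target, tool down"
    s=robot.observe(); R=Ro.from_euler("xyz",s["tool_rot"]); Y=s["tool_rot"][2] if yaw is None else yaw
    T=Ro.from_euler("xyz",[np.pi,0,Y])
    print("shift",np.round(R.inv().apply(np.array([x,y,z])-s["tool_pos"]),4),"turn",np.round((R.inv()*T).as_rotvec(),3))
def st():
    s=robot.observe(); print("t",round(s["time"],2),"pos",s["tool_pos"].round(4),"rot",s["tool_rot"].round(4),"open",s["opening"].round(4),"F",s["contact_force"].round(1),"q",s["qpos"].round(2))
def snap(n,f,crop=None):
    m=robot.camera_model(n); im=robot.read_camera(n)[:,:,::-1].copy(); cv2.imwrite(f"pics/{f}raw.png",im); np.save(f"pics/{f}.npy",m,allow_pickle=True)
    if crop: im=im[crop[1]:crop[3],crop[0]:crop[2]]
    k=min(800/im.shape[1],600/im.shape[0]); cv2.imwrite(f"pics/{f}.png",cv2.resize(im,None,fx=k,fy=k,interpolation=cv2.INTER_CUBIC)); print(f,"scale",k); return m,im
E
python3 - <<'E'
from h import *
m=robot.camera_model("top"); k=.64
P=lambda n,u,v,z:print(n,back(m,[u*k,v*k],z)[0].round(3))
P("ctr",334,265,.03);P("ptr",343,340,.005);P("mark",287,232,.03);P("candle",330,298,.088);P("scent",366,249,.08)
P("jarA",310,232,.06);P("jarB",298,252,.06);P("grip",494,275,.076)
P("caseFL",448,287,.06);P("caseFR",534,297,.06);P("caseBL",460,189,.06);P("caseBR",546,199,.06)
P("pot",427,329,.046);P("tall",396,181,.1);P("spray",213,262,.1)
for n,u,v in(("p1",309,210),("p2",370,215),("p3",395,268),("p4",357,319),("p5",297,313),("p6",273,265)):P(n,u,v,.058)
im=cv2.imread("pics/top0raw.png")[105:225,155:365];cv2.imwrite("pics/topc.png",cv2.resize(im,None,fx=3.8,fy=3.8,interpolation=cv2.INTER_CUBIC))
E
```

```text
ctr [0.578 0.191 0.03 ]
ptr [0.394 0.173 0.005]
mark [0.664 0.309 0.03 ]
candle [0.489 0.196 0.088]
scent [0.606 0.109 0.08 ]
jarA [0.656 0.247 0.06 ]
jarB [0.607 0.276 0.06 ]
grip [ 0.537 -0.195  0.076]
caseFL [ 0.513 -0.086  0.06 ]
caseFR [ 0.484 -0.292  0.06 ]
caseBL [ 0.756 -0.123  0.06 ]
caseBR [ 0.726 -0.334  0.06 ]
pot [ 0.414 -0.033  0.046]
tall [0.767 0.034 0.1  ]
spray [0.58  0.474 0.1  ]
p1 [0.712 0.249 0.058]
p2 [0.695 0.099 0.058]
p3 [0.562 0.041 0.058]
p4 [0.441 0.134 0.058]
p5 [0.458 0.279 0.058]
p6 [0.577 0.338 0.058]
```

View pics/topc.png

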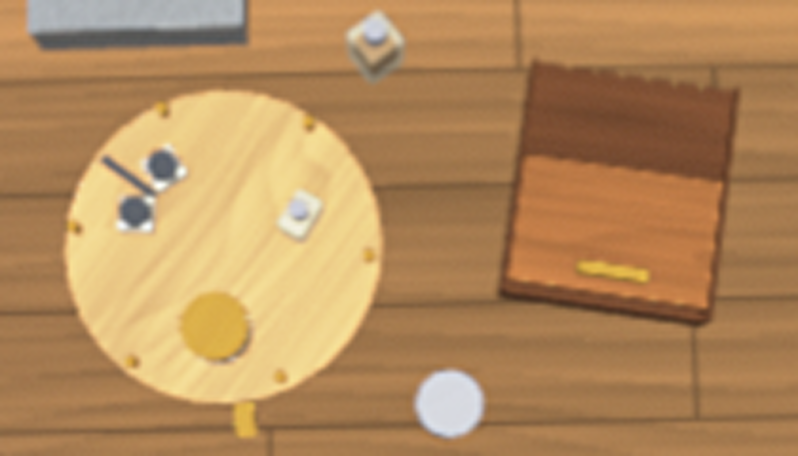

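The crop confirms the two white jars with dark lids at (162,165) and (135,212), either side of the strip. The six pegs fit a 150 mm circle centred near (0.575, 0.190). The strip is at 53° and the pointer at 185°, so the disc must turn about +132°. The peg at 83° suits this.

```bash
python3 -c "
from h import *
go(.585,.337,.19,1.45)"
```

```text
shift [-0.3997  0.0196 -0.0015] turn [-1.000e-03  1.000e-03  1.277e+00]
```

>>> arm_command:
  moves:
    - [[-0.04,0.002,0],[0,0,0],0.03]
    - [[-0.08,0.004,0],[0,0,0],0.03]
    - [[-0.12,0.006,0],[0,0,0],0.03]
    - [[-0.16,0.008,0],[0,0,0],0.03]
    - [[-0.2,0.01,0],[0,0,0],0.03]

```text
time: 0.6
tool_pos: [0.3998, 0.4082, 0.1889]
tool_rot: [-3.141, -0.0, 2.727]
contact_force: [0.2, 0.2, -0.3]
opening: 0.0565
grip_force: 0.0
```

>>> arm_command:
  moves:
    - [[-0.04,0.002,0],[0,0,0],0.03]
    - [[-0.08,0.004,0],[0,0,0],0.03]
    - [[-0.12,0.006,0],[0,0,0],0.03]
    - [[-0.16,0.008,0],[0,0,0],0.03]
    - [[-0.2,0.01,0],[0,0,0],0.03]

```text
time: 1.1
tool_pos: [0.5869, 0.3367, 0.1887]
tool_rot: [-3.141, -0.001, 2.727]
contact_force: [0.5, -0.1, 0.3]
opening: 0.03
grip_force: 0.0
```

>>> arm_command:
  moves:
    - [[0,0,0],[0,0,0.13],0.03]
    - [[0,0,0],[0,0,0.26],0.03]
    - [[0,0,0],[0,0,0.38],0.03]
    - [[0,0,0],[0,0,0.51],0.03]
    - [[0,0,0],[0,0,0.64],0.03]

```text
time: 1.6
tool_pos: [0.5855, 0.3374, 0.1885]
tool_rot: [-3.14, -0.0, 2.081]
contact_force: [0.5, -0.1, -0.9]
opening: 0.0304
grip_force: 0.0
```

>>> arm_command:
  moves:
    - [[0,0,0],[0,0,0.13],0.03]
    - [[0,0,0],[0,0,0.26],0.03]
    - [[0,0,0],[0,0,0.38],0.03]
    - [[0,0,0],[0,0,0.51],0.03]
    - [[0,0,0],[0,0,0.637],0.03]

```text
time: 2.1
tool_pos: [0.5854, 0.3375, 0.1885]
tool_rot: [-3.14, 0.001, 1.444]
contact_force: [-0.7, 0.2, -0.1]
opening: 0.0299
grip_force: 0.0
```

```bash
python3 -c "
from h import *
st();snap('wrist','w1')
m=robot.camera_model('wrist');print(-m['R'].T@m['t'],m['fx'])
for p in [(.577,.338,.06),(.593,.339,.06),(.712,.249,.06),(.664,.309,.03)]:print(p,proj(m,p)*1.5625)"
```

```text
Traceback (most recent call last):
  File "h.py", line 19, in st
    s=robot.observe(); print("t",round(s["time"],2),"pos",s["tool_pos"].round(4),"rot",s["tool_rot"].round(4),"open",s["opening"].round(4),"F",s["contact_force"].round(1),"q",s["qpos"].round(2))
                                                                                                                     ^^^^^^^^^^^^^^^^^^
AttributeError: 'float' object has no attribute 'round'
```

```bash
sed -i 's/s\["opening"\].round(4)/round(s["opening"],4)/' h.py; python3 -c "
from h import *
st();snap('wrist','w1')
m=robot.camera_model('wrist');print(-m['R'].T@m['t'],m['fx'])
for p in [(.577,.338,.06),(.593,.339,.06),(.712,.249,.06),(.664,.309,.03)]:print(p,proj(m,p)*1.5625)"
```

```text
t 2.1 pos [0.5854 0.3375 0.1885] rot [-3.1404e+00  6.0000e-04  1.4445e+00] open 0.0299 F [-0.7  0.2 -0.1] q [0.41 0.63 1.05 0.   1.46 0.54]
w1 scale 1.5625
[0.59719236 0.41587195 0.38378967] 301.6194483127514
(0.577, 0.338, 0.06) [[399.43136893 274.85645886]]
(0.593, 0.339, 0.06) [[421.71240478 270.56973285]]
(0.712, 0.249, 0.06) [[594.46559642 366.14801965]]
(0.664, 0.309, 0.03) [[516.48898746 287.15995669]]
```

View pics/w1.png

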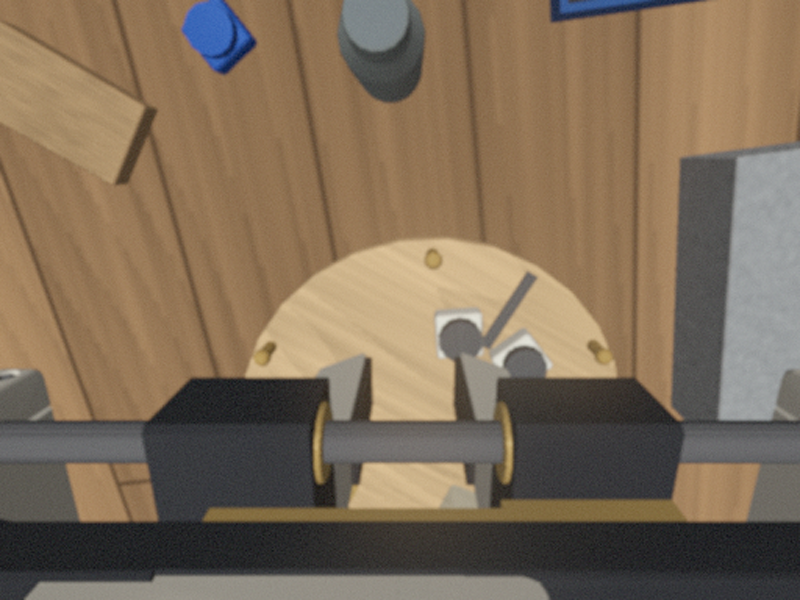

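Wrist view: peg tops are at (433,256), (600,347) and (265,351). The strip's outer end is at (531,276) with the jars at (460,335) and (522,355).

```bash
python3 -c "
from h import *
m=np.load('pics/w1.npy',allow_pickle=True).item();k=.64
p=[back(m,np.array(u)*k,.06)[0] for u in [(433,256),(600,347),(265,351)]]
print(np.round(p,4), np.round(back(m,np.array((531,276))*k,.03),4),np.round(back(m,np.array([(460,337),(524,357)])*k,.06),4))
p=np.array(p)[:,:2]
from scipy.optimize import least_squares
# pegs at th, th-60, th+60
f=lambda v:np.r_[[v[0]+.15*np.cos(v[2]+a)-q[0] for a,q in zip((0,-np.pi/3,np.pi/3),p)],[v[1]+.15*np.sin(v[2]+a)-q[1] for a,q in zip((0,-np.pi/3,np.pi/3),p)]]
r=least_squares(f,[.575,.19,1.45]);print(r.x,np.degrees(r.x[2]),r.fun.round(4))
c=r.x
P=[c[0]+.15*np.cos(c[2]),c[1]+.15*np.sin(c[2])];print(P)
go(P[0],P[1],.04,c[2])"
```

```text
[[0.602  0.3484 0.06  ]
 [0.7168 0.2648 0.06  ]
 [0.4701 0.2929 0.06  ]] [[0.6758 0.317  0.03  ]] [[0.6148 0.2857 0.06  ]
 [0.6606 0.2639 0.06  ]]
[0.58488189 0.2026897  1.45656507] 83.45503120750644 [-0.      0.0057 -0.0057  0.0033 -0.0024 -0.0009]
[np.float64(0.601979342250857), np.float64(0.35171210185393026)]
shift [0.0163 0.0146 0.1486] turn [-0.001  0.001 -0.018]
```

```bash
python3 -c "
from h import *
m=np.load('pics/w1.npy',allow_pickle=True).item();print(m)
s=robot.observe();R=Ro.from_euler('xyz',s['tool_rot']).as_matrix()
for y in(-.015,.015):
  for x in(-.0095,.0095):
    for z in (0,-.019): print(x,y,z,(proj(m,s['tool_pos']+R@[x,y,z])/.64).round())
print('camera in tool',R.T@(-m['R'].T@m['t']-s['tool_pos']))
"
```

```text
{'fx': 301.6194483127514, 'fy': 301.6194483127514, 'cx': 263.939023210932, 'cy': 192.18249892030755, 'k1': 0.001640554159981819, 'R': array([[ 0.99195904, -0.12654797, -0.00169521],
       [-0.1205637 , -0.94895506,  0.29145957],
       [-0.03849229, -0.28891158, -0.95658164]]), 't': array([-0.53860623,  0.35479403,  0.51024046])}
-0.0095 -0.015 0 [[377. 362.]]
-0.0095 -0.015 -0.019 [[374. 381.]]
0.0095 -0.015 0 [[376. 322.]]
0.0095 -0.015 -0.019 [[373. 338.]]
-0.0095 0.015 0 [[444. 363.]]
-0.0095 0.015 -0.019 [[446. 382.]]
0.0095 0.015 0 [[445. 323.]]
0.0095 0.015 -0.019 [[448. 339.]]
camera in tool [ 0.07912917  0.00057024 -0.19521516]
```

```bash
python3 -c "
from h import *
m=robot.camera_model('scene');k=.64
p=np.array([back(m,np.array(u)*k,.06)[0] for u in [(460,327),(500,379),(449,434),(351,424),(325,362),(381,319)]]);print(p.round(3),p.mean(0))
print('blue scene',back(m,np.array([(592,492),(587,545)])*k,.03).round(3))
t=robot.camera_model('top');print('blue top',back(t,np.array([(207,313),(187,289)])*k,.03).round(3))
w=np.load('pics/w1.npy',allow_pickle=True).item();print('blue wrist',back(w,np.array([(213,28)])*k,.03).round(3))
print('base',proj(t,[0,0,0])/k, proj(m,[0,0,0])/k)
print(back(t,np.array([(240,380),(242,342)])*k,.02).round(3),'matchbox corners'); print(back(w,np.array([(155,108),(120,184)])*k,.02).round(3))
"
```

```text
[[0.449 0.148 0.06 ]
 [0.467 0.293 0.06 ]
 [0.603 0.349 0.06 ]
 [0.723 0.262 0.06 ]
 [0.705 0.116 0.06 ]
 [0.567 0.056 0.06 ]] [0.58552434 0.2040865  0.06      ]
blue scene [[0.468 0.512 0.03 ]
 [0.53  0.567 0.03 ]]
blue top [[0.465 0.508 0.03 ]
 [0.526 0.56  0.03 ]]
blue wrist [[0.475 0.514 0.03 ]]
base [[416.77677802 501.29522211]] [[578.56903916 256.30656237]]
[[0.3   0.426 0.02 ]
 [0.393 0.422 0.02 ]] matchbox corners
[[0.417 0.472 0.02 ]
 [0.376 0.424 0.02 ]]
```

Wrist and scene cameras agree on the centre at about (0.585, 0.203), and the top view is the coarser one. I'll lower to just above the peg and check from near.

>>> arm_command:
  moves:
    - [[0.004,0.003,0.022],[0,0,0],0.06]
    - [[0.008,0.006,0.044],[0,0,0],0.06]
    - [[0.011,0.009,0.066],[0,0,0],0.06]
    - [[0.014,0.0125,0.09],[0,0,0],0.06]
    - [[0.0145,0.013,0.115],[0,0,0],0.06]

```text
time: 2.65
tool_pos: [0.6005, 0.3506, 0.0729]
tool_rot: [-3.141, -0.0, 1.453]
contact_force: [1.2, 0.1, -0.0]
opening: 0.059
grip_force: 0.0
```

```bash
python3 -c "
from h import *
st();m,_=snap('wrist','w2',(130,100,390,295))
print(proj(m,[(.602,.350,.06),(.593,.339,.06)]))"
```

```text
t 2.65 pos [0.6005 0.3506 0.0729] rot [-3.1415e+00 -1.0000e-04  1.4525e+00] open 0.059 F [ 1.2  0.1 -0. ] q [0.42 0.75 1.14 0.   1.25 0.54]
w2 scale 3.076923076923077
[[264.80896208 213.23894935]
 [254.60252588 228.23300851]]
```

View pics/w2.png

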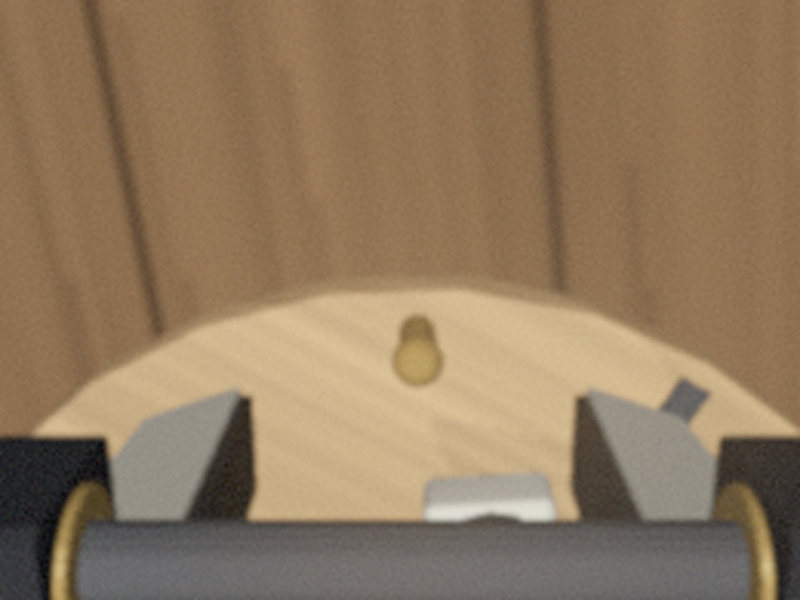

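The peg top is at crop (417,360), which gives (0.602, 0.347). Views from both heights and the scene camera agree, so I'm descending and straddling it.

>>> arm_command:
  moves:
    - [[-0.001,0.001,0.01],[0,0,0],0.06]
    - [[-0.0025,0.002,0.022],[0,0,0],0.06]
    - [[-0.0025,0.002,0.033],[0,0,0],0.06]
    - [[-0.0025,0.002,0.033],[0,0,0],0.03]
    - [[-0.0025,0.002,0.033],[0,0,0],0.02]
  squeeze: 4

```text
time: 3.2
tool_pos: [0.6022, 0.3478, 0.0415]
tool_rot: [3.141, -0.0, 1.45]
contact_force: [-0.6, 0.5, 0.2]
opening: 0.0484
grip_force: 0.0
```

>>> arm_command:
  moves:
    - [[0,0,0],[0,0,0],0.01]
    - [[0,0,0],[0,0,0],0.01]
    - [[0,0,0],[0,0,0],0.01]
    - [[0,0,0],[0,0,0],0.01]
    - [[0,0,0],[0,0,0],0.01]

```text
time: 3.7
tool_pos: [0.6021, 0.3478, 0.0414]
tool_rot: [3.141, -0.0, 1.45]
contact_force: [0.1, -0.3, 0.2]
opening: 0.0114
grip_force: 0.0
```

```bash
python3 -c "
from h import *
st()
C=np.array([.585,.201]);P=robot.observe()['tool_pos'][:2];d=P-C;print(np.hypot(*d),np.degrees(np.arctan2(d[1],d[0])))
m,_=snap('wrist','w3')
"
```

```text
t 3.7 pos [0.6021 0.3478 0.0414] rot [ 3.1414e+00 -2.0000e-04  1.4498e+00] open 0.0114 F [ 0.1 -0.3  0.2] q [0.41 0.78 1.17 0.   1.19 0.53]
0.14775908964705559 83.35926368826242
w3 scale 1.5625
```

View pics/w3.png

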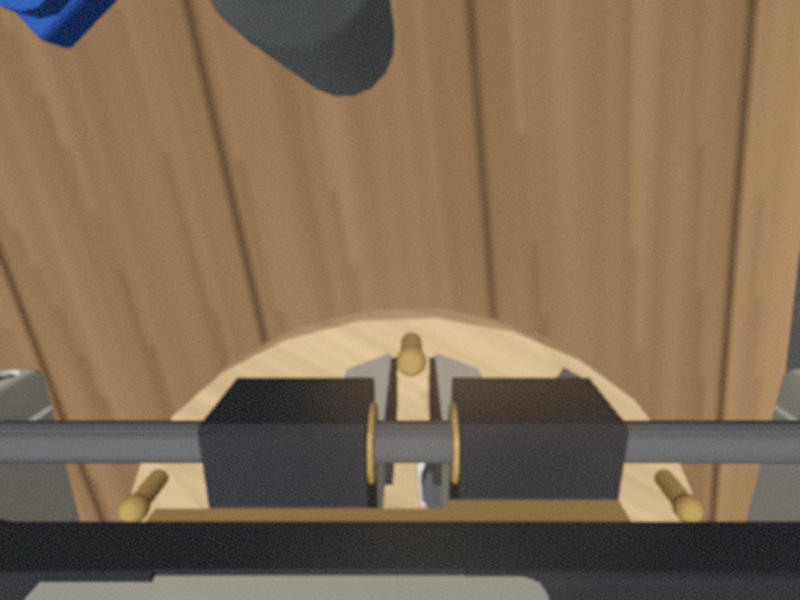

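>>> arm_command:
  moves:
    - [[0,0,0],[0,0,0],0.0]
    - [[0,0,0],[0,0,0],0.0]
    - [[0,0,0],[0,0,0],0.0]
    - [[0,0,0],[0,0,0],0.0]
    - [[0,0,0],[0,0,0],0.0]

```text
time: 4.25
tool_pos: [0.602, 0.3477, 0.0412]
tool_rot: [3.142, -0.0, 1.45]
contact_force: [0.6, 0.7, -0.3]
opening: 0.0003
grip_force: 0.0
```

```bash
python3 -c "
from h import *
st();print(robot.observe()['grip_force'])
m=np.load('pics/w3.npy',allow_pickle=True).item()
print(back(m,np.array([(135,503),(411,358),(688,503)])*.64,.06).round(4))
snap('wrist','w4',(180,160,360,295))
"
```

```text
t 4.25 pos [0.602  0.3477 0.0412] rot [ 3.1416e+00 -1.0000e-04  1.4498e+00] open 0.0003 F [ 0.6  0.7 -0.3] q [0.41 0.78 1.17 0.   1.19 0.53]
0.0
[[0.4705 0.2933 0.06  ]
 [0.6025 0.3486 0.06  ]
 [0.7177 0.2632 0.06  ]]
w4 scale 4.444444444444445
```

View pics/w4.png

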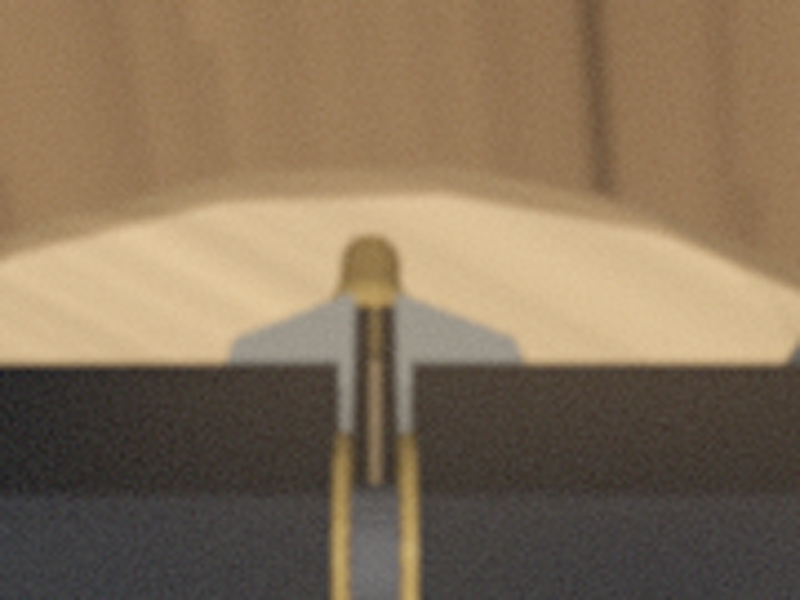

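The fingers hide the knob without touching it, so their ends seem to be above the peg top although the reading says z=0.041. I'll descend with the fingers open in small steps and watch the force.

>>> arm_command:
  moves:
    - [[0,0,0],[0,0,0],0.05]
    - [[0,0,0],[0,0,0],0.05]
    - [[0,0,0.002],[0,0,0],0.05]
    - [[0,0,0.005],[0,0,0],0.05]
    - [[0,0,0.007],[0,0,0],0.05]

```text
time: 4.8
tool_pos: [0.6018, 0.3477, 0.0338]
tool_rot: [-3.141, 0.0, 1.45]
contact_force: [-0.6, -0.9, -0.2]
opening: 0.036
grip_force: 0.0
```

>>> arm_command:
  moves:
    - [[0,0,0],[0,0,0],0.02]
    - [[0,0,0],[0,0,0],0.002]
    - [[0,0,0],[0,0,0],0.002]
    - [[0,0,0],[0,0,0],0.002]
    - [[0,0,0],[0,0,0],0.002]

```text
time: 5.3
tool_pos: [0.6021, 0.3477, 0.0344]
tool_rot: [3.141, -0.0, 1.45]
contact_force: [-0.3, 0.8, 0.4]
opening: 0.0057
grip_force: 0.0
```

```bash
python3 -c "
from h import *
st();print(robot.observe()['grip_force'])
m,_=snap('wrist','w5',(180,120,360,295))
s,_=snap('scene','s5',(170,130,370,280))
t=robot.observe()['tool_pos'];print(((proj(s,[t,t+[0,0,.035],[.602,.3477,.06]])-[170,130])*4).round())
"
```

```text
t 5.3 pos [0.6021 0.3477 0.0344] rot [ 3.1414e+00 -2.0000e-04  1.4497e+00] open 0.0057 F [-0.3  0.8  0.4] q [0.41 0.79 1.18 0.   1.17 0.53]
0.0
w5 scale 3.4285714285714284
s5 scale 4.0
[[467. 617.]
 [470. 578.]
 [470. 589.]]
```

View pics/s5.png

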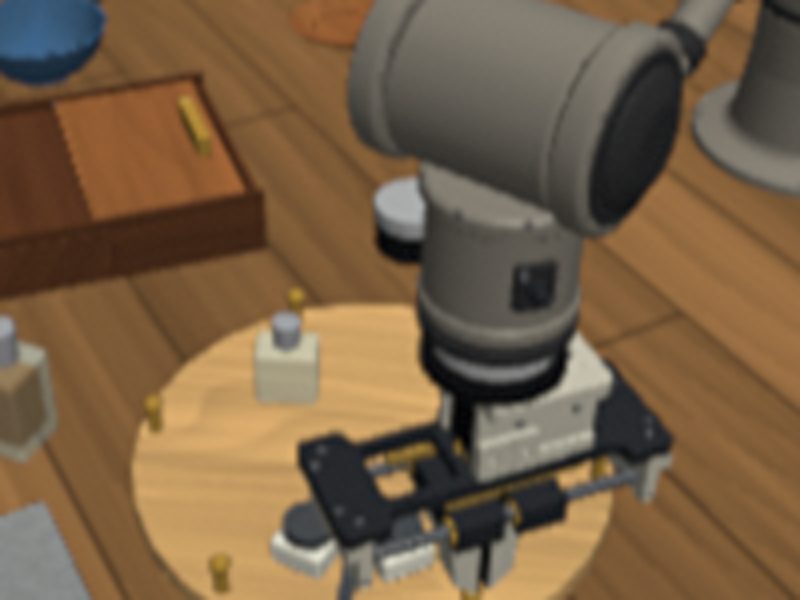

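>>> arm_command:
  moves:
    - [[0,0,0],[0,0,0],0.05]
    - [[0,0,0],[0,0,0],0.05]
    - [[0,0,0.001],[0,0,0],0.05]
    - [[0,0,0.002],[0,0,0],0.05]
    - [[0,0,0.003],[0,0,0],0.05]

```text
time: 5.9
tool_pos: [0.602, 0.3477, 0.0311]
tool_rot: [-3.142, -0.0, 1.45]
contact_force: [0.6, 0.4, 0.2]
opening: 0.0378
grip_force: 0.0
```

>>> arm_command:
  moves:
    - [[0,0,0.001],[0,0,0],0.05]
    - [[0,0,0.001],[0,0,0],0.05]
    - [[0,0,0.002],[0,0,0],0.05]
    - [[0,0,0.002],[0,0,0],0.05]
    - [[0,0,0.003],[0,0,0],0.05]

```text
time: 6.4
tool_pos: [0.6022, 0.3477, 0.0284]
tool_rot: [3.141, -0.0, 1.45]
contact_force: [0.5, 0.4, -0.3]
opening: 0.0499
grip_force: 0.0
```

```bash
python3 -c "
from h import *
st()
s=robot.camera_model('scene');t=np.array([.2113,.4801,.1885]);R=Ro.from_euler('xyz',[np.pi,0,2.7268]).as_matrix()
for z in(0,-.019,-.035):print((proj(s,[t+R@[0,y,z] for y in(-.046,.046,-.065,.065,-.09,.09)])/.64).round().tolist())
"
```

```text
t 6.4 pos [0.6022 0.3477 0.0284] rot [ 3.1413e+00 -2.0000e-04  1.4498e+00] open 0.0499 F [ 0.5  0.4 -0.3] q [0.41 0.79 1.19 0.   1.16 0.53]
[[712.0, 316.0], [748.0, 357.0], [705.0, 309.0], [756.0, 366.0], [697.0, 299.0], [767.0, 379.0]]
[[716.0, 306.0], [753.0, 347.0], [709.0, 299.0], [761.0, 356.0], [701.0, 290.0], [773.0, 369.0]]
[[720.0, 298.0], [757.0, 338.0], [713.0, 290.0], [766.0, 347.0], [704.0, 281.0], [778.0, 360.0]]
```

No contact below the disc-top height. The wrist geometry puts the visible fingertips 34 mm above the reported TCP, with x and y correct. I'll check where the frame legs end before going lower.

```bash
python3 -c "
from h import *
s=np.load('pics/s5.npy',allow_pickle=True).item();t=np.array([.6021,.3477,.0344]);R=Ro.from_euler('xyz',[np.pi,0,1.4497]).as_matrix()
for y in (-.09,0,.09):
  for z in(0,-.03,-.04,-.06,-.08,-.1):print(y,z,((proj(s,t+R@[0,y,z])-[170,130])*4).round().tolist())
w=np.load('pics/w3.npy',allow_pickle=True).item()
# rod at image (800) y~440 x 220..600 ; leg
im=cv2.imread('pics/s5raw.png')[200:384,220:370];cv2.imwrite('pics/s5b.png',cv2.resize(im,None,fx=3.2,fy=3.2,interpolation=cv2.INTER_CUBIC))
"
```

```text
-0.09 0 [[600.0, 573.0]]
-0.09 -0.03 [[606.0, 540.0]]
-0.09 -0.04 [[608.0, 528.0]]
-0.09 -0.06 [[612.0, 505.0]]
-0.09 -0.08 [[616.0, 481.0]]
-0.09 -0.1 [[620.0, 456.0]]
0 0 [[467.0, 617.0]]
0 -0.03 [[470.0, 584.0]]
0 -0.04 [[471.0, 572.0]]
0 -0.06 [[473.0, 549.0]]
0 -0.08 [[475.0, 524.0]]
0 -0.1 [[477.0, 499.0]]
0.09 0 [[325.0, 664.0]]
0.09 -0.03 [[325.0, 630.0]]
0.09 -0.04 [[325.0, 619.0]]
0.09 -0.06 [[324.0, 595.0]]
0.09 -0.08 [[324.0, 571.0]]
0.09 -0.1 [[324.0, 545.0]]
```

View pics/s5b.png

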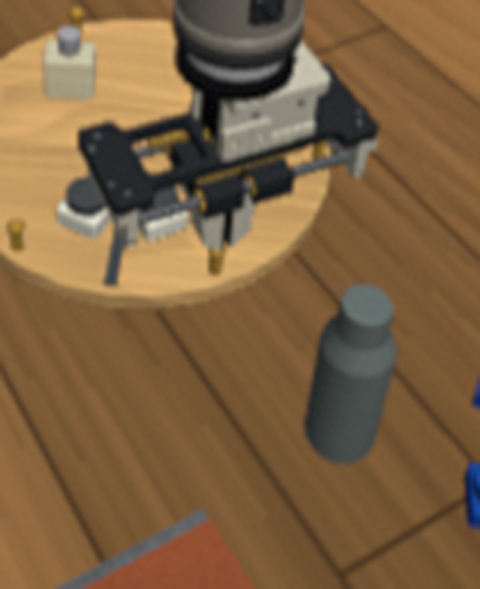

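The legs end about 65–70 mm above the reported TCP, clear of the disc items. Descending another 20 mm with force checks.

>>> arm_command:
  moves:
    - [[0,0,0.002],[0,0,0],0.05]
    - [[0,0,0.004],[0,0,0],0.05]
    - [[0,0,0.006],[0,0,0],0.05]
    - [[0,0,0.008],[0,0,0],0.05]
    - [[0,0,0.01],[0,0,0],0.05]

```text
time: 6.9
tool_pos: [0.602, 0.3477, 0.018]
tool_rot: [-3.141, -0.0, 1.45]
contact_force: [-1.0, -0.6, -0.6]
opening: 0.0499
grip_force: 0.0
```

>>> arm_command:
  moves:
    - [[0,0,0.002],[0,0,0],0.05]
    - [[0,0,0.004],[0,0,0],0.05]
    - [[0,0,0.006],[0,0,0],0.05]
    - [[0,0,0.008],[0,0,0],0.05]
    - [[0,0,0.01],[0,0,0],0.05]

```text
time: 7.4
tool_pos: [0.6021, 0.3477, 0.0081]
tool_rot: [3.142, -0.0, 1.45]
contact_force: [-0.1, 0.3, -0.0]
opening: 0.0498
grip_force: 0.0
```

>>> arm_command:
  moves:
    - [[0,0,0],[0,0,0],0.03]
    - [[0,0,0],[0,0,0],0.02]
    - [[0,0,0],[0,0,0],0.004]
    - [[0,0,0],[0,0,0],0.004]
    - [[0,0,0],[0,0,0],0.004]

```text
time: 7.9
tool_pos: [0.6021, 0.3477, 0.0084]
tool_rot: [3.141, -0.0, 1.45]
contact_force: [-0.3, -0.0, -1.8]
opening: 0.0142
grip_force: 0.0
```

>>> arm_command:
  moves:
    - [[0,0,0],[0,0,0],0.004]
    - [[0,0,0],[0,0,0],0.004]
    - [[0,0,0],[0,0,0],0.004]
    - [[0,0,0],[0,0,0],0.004]
    - [[0,0,0],[0,0,0],0.004]

```text
time: 8.4
tool_pos: [0.602, 0.3477, 0.0083]
tool_rot: [3.142, -0.0, 1.45]
contact_force: [-0.7, -0.3, 1.0]
opening: 0.0096
grip_force: 4.0
```

```bash
python3 -c "
from h import *
st();m,_=snap('wrist','w6',(100,90,420,330))"
```

```text
t 8.4 pos [0.602  0.3477 0.0083] rot [ 3.1415e+00 -1.0000e-04  1.4498e+00] open 0.0096 F [-0.7 -0.3  1. ] q [0.41 0.82 1.2  0.   1.12 0.53]
w6 scale 2.5
```

View pics/w6.png

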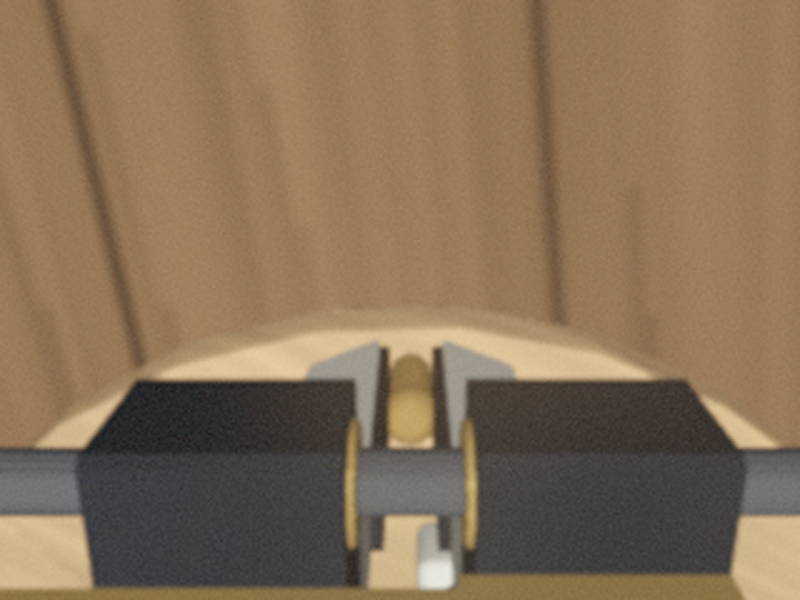

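The peg shaft is gripped: opening 9.6 mm, 4 N. So the real fingertips sit 34 mm above the reported TCP z. Now carrying the peg round counter-clockwise with a loose straddle.

>>> arm_command:
  moves:
    - [[-0.0001,-0.0052,0],[0,0,-0.035],0.013]
    - [[-0.0007,-0.0143,0],[0,0,-0.096],0.013]
    - [[-0.0023,-0.0259,0],[0,0,-0.1745],0.013]
    - [[-0.0051,-0.0386,0],[0,0,-0.2618],0.013]
    - [[-0.009,-0.051,0],[0,0,-0.3491],0.013]

```text
time: 8.95
tool_pos: [0.5504, 0.3452, 0.0084]
tool_rot: [3.14, -0.0, 1.803]
contact_force: [0.1, 0.8, -0.5]
opening: 0.0133
grip_force: 0.5
```

>>> arm_command:
  moves:
    - [[-0.0006,-0.013,0],[0,0,-0.0873],0.013]
    - [[-0.0023,-0.0259,0],[0,0,-0.1745],0.013]
    - [[-0.0051,-0.0386,0],[0,0,-0.2618],0.013]
    - [[-0.009,-0.051,0],[0,0,-0.3491],0.013]
    - [[-0.014,-0.063,0],[0,0,-0.4363],0.013]

```text
time: 9.45
tool_pos: [0.492, 0.3173, 0.0085]
tool_rot: [3.14, 0.0, 2.239]
contact_force: [1.3, 0.8, 0.4]
opening: 0.013
grip_force: 0.5
```

```bash
python3 -c "
from h import *
st();t,_=snap('top','t7');im=cv2.imread('pics/t7raw.png')[105:225,155:265];cv2.imwrite('pics/t7b.png',cv2.resize(im,None,fx=4,fy=4,interpolation=cv2.INTER_CUBIC))
print(((proj(t,[.5845,.2,.03])-[155,105])*4).round())
w,_=snap('wrist','w7')
im=cv2.imread('pics/w7raw.png');a=cv2.resize(im,None,fx=.7,fy=.7);b=cv2.imread('pics/t7b.png');b=cv2.copyMakeBorder(b,0,0,0,358-0,cv2.BORDER_CONSTANT);b[:269,440:798]=a[:,:358];cv2.imwrite('pics/c7.png',b)"
```

```text
t 9.45 pos [0.492  0.3173 0.0085] rot [3.1402 0.     2.239 ] open 0.013 F [1.3 0.8 0.4] q [ 0.44  0.64  1.57  0.    0.93 -0.23]
t7 scale 1.5625
[[226. 252.]]
w7 scale 1.5625
```

View pics/c7.png

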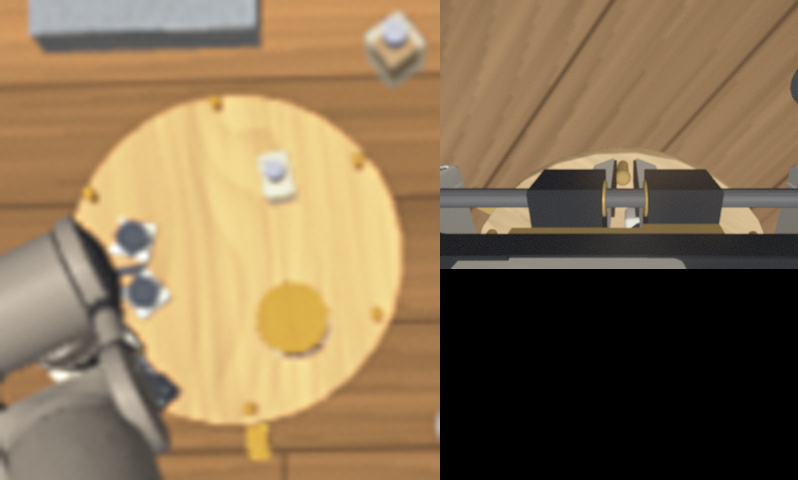

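The peg is still between the fingers and the disc has turned 45°. The jars and bottle are riding along, so I continue 75°.

>>> arm_command:
  moves:
    - [[-0.0006,-0.013,0],[0,0,-0.0873],0.013]
    - [[-0.0023,-0.0259,0],[0,0,-0.1745],0.013]
    - [[-0.0051,-0.0386,0],[0,0,-0.2618],0.013]
    - [[-0.009,-0.051,0],[0,0,-0.3491],0.013]
    - [[-0.014,-0.063,0],[0,0,-0.4363],0.013]

```text
time: 10.05
tool_pos: [0.4518, 0.2675, 0.0085]
tool_rot: [3.14, 0.001, 2.672]
contact_force: [-0.4, 1.6, 0.2]
opening: 0.0131
grip_force: 0.5
```

>>> arm_command:
  moves:
    - [[-0.0006,-0.013,0],[0,0,-0.0873],0.013]
    - [[-0.0023,-0.0259,0],[0,0,-0.1745],0.013]
    - [[-0.0051,-0.0386,0],[0,0,-0.2618],0.013]
    - [[-0.009,-0.051,0],[0,0,-0.3491],0.013]
    - [[-0.014,-0.063,0],[0,0,-0.4363],0.013]

```text
time: 10.55
tool_pos: [0.4358, 0.2047, 0.0084]
tool_rot: [3.141, 0.001, 3.109]
contact_force: [-0.9, 1.0, -0.8]
opening: 0.0128
grip_force: 0.5
```

>>> arm_command:
  moves:
    - [[-0.0006,-0.013,0],[0,0,-0.0873],0.013]
    - [[-0.0023,-0.0259,0],[0,0,-0.1745],0.013]
    - [[-0.0051,-0.0386,0],[0,0,-0.2618],0.013]
    - [[-0.009,-0.051,0],[0,0,-0.3491],0.013]
    - [[-0.014,-0.063,0],[0,0,-0.4363],0.013]

```text
time: 11.05
tool_pos: [0.4476, 0.1409, 0.0083]
tool_rot: [3.141, 0.0, -2.738]
contact_force: [-1.5, -0.3, 0.5]
opening: 0.0129
grip_force: 0.5
```

```bash
python3 -c "
from h import *
st();t,_=snap('top','t8');w,_=snap('wrist','w8')
im=cv2.imread('pics/t8raw.png')[105:255,150:350];b=cv2.resize(im,None,fx=2.2,fy=2.2,interpolation=cv2.INTER_CUBIC)
a=cv2.imread('pics/w8raw.png')[100:384,50:462];a=cv2.resize(a,None,fx=.87,fy=.87)
H=max(a.shape[0],b.shape[0]);c=np.zeros((H,a.shape[1]+b.shape[1],3),np.uint8);c[:b.shape[0],:b.shape[1]]=b;c[:a.shape[0],b.shape[1]:]=a;print(c.shape);cv2.imwrite('pics/c8.png',c)"
```

```text
t 11.05 pos [0.4476 0.1409 0.0083] rot [ 3.1414e+00  3.0000e-04 -2.7384e+00] open 0.0129 F [-1.5 -0.3  0.5] q [ 0.14  0.48  1.9   0.    0.76 -1.83]
t8 scale 1.5625
w8 scale 1.5625
(330, 798, 3)
```

View pics/c8.png

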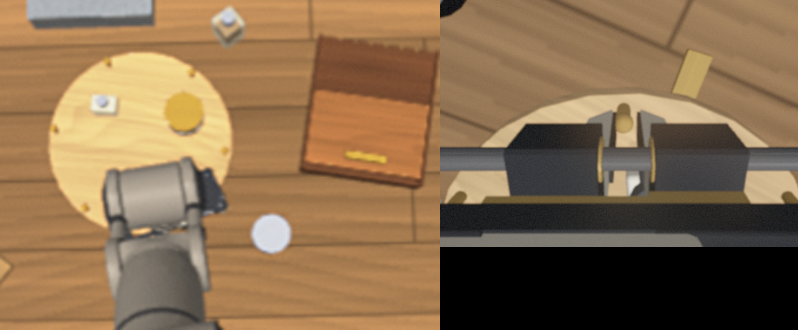

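The peg is still held and the disc has turned 120°. Seen in the wrist half, the pointer runs from tip (700,52) to base (682,95). I'll measure the pointer's direction by code from here on.

```bash
python3 -c "
from h import *
w=np.load('pics/w8.npy',allow_pickle=True).item()
f=lambda u,v:[50+(u-440)/.87,100+v/.87]
im=cv2.imread('pics/w8raw.png').astype(int)
hsv=cv2.cvtColor(im.astype(np.uint8),cv2.COLOR_BGR2HSV)
r=hsv[145:222,300:380];print(hsv[int(100+75/.87),int(50+252/.87)],hsv[180,250])
c=hsv[int(100+75/.87),int(50+252/.87)]
mk=(abs(r[:,:,0].astype(int)-c[0])<4)&(r[:,:,1]>c[1]-35)&(r[:,:,2]>c[2]-35)
n,l,s,ce=cv2.connectedComponentsWithStats(mk.astype(np.uint8));i=1+s[1:,4].argmax();print(s[i],ce[i])
ys,xs=np.where(l==i);pts=np.c_[xs+300,ys+145]
box=cv2.boxPoints(cv2.minAreaRect(pts.astype(np.float32)))
for z in(.006,.012):
  B=back(w,box,z);print(B.round(4).tolist())
for z in(.004,):
  P=back(w,pts,z)[:,:2];u,sv,vt=np.linalg.svd(P-P.mean(0));print('dir',np.degrees(np.arctan2(*vt[0][::-1])),P.mean(0))
  C=np.array([.585,.199]);d=P.mean(0)-C;print('mean from C',np.degrees(np.arctan2(d[1],d[0])))
  q=np.hypot(*(P-C).T);print(q.min(),q.max())
t=robot.observe()['tool_pos'][:2]-C;print('peg',np.hypot(*t),np.degrees(np.arctan2(t[1],t[0]))%360)
"
```

```text
[ 21 116 196] [ 15 109 152]
[  17   12   47   56 1502] [40.05459387 39.84420772]
[[0.4269, 0.1696, 0.006], [0.3896, 0.1659, 0.006], [0.3888, 0.1858, 0.006], [0.4264, 0.1906, 0.006]]
[[0.4254, 0.1677, 0.012], [0.3892, 0.1641, 0.012], [0.3885, 0.1835, 0.012], [0.4249, 0.1881, 0.012]]
dir 5.506240028634341 [0.40768128 0.17838665]
mean from C -173.36911338408538
0.15984050958880883 0.1965112098539326
peg 0.14861708602442789 203.2794622809884
```

>>> arm_command:
  moves:
    - [[-0.0003,-0.0091,0],[0,0,-0.0611],0.013]
    - [[-0.001,-0.0181,0],[0,0,-0.1222],0.013]
    - [[-0.0023,-0.0259,0],[0,0,-0.1745],0.013]
    - [[-0.0036,-0.0323,0],[0,0,-0.2182],0.013]
    - [[-0.0041,-0.0348,0],[0,0,-0.2356],0.013]

```text
time: 11.65
tool_pos: [0.4652, 0.1111, 0.0083]
tool_rot: [-3.141, 0.001, -2.506]
contact_force: [-0.6, 1.7, -0.5]
opening: 0.013
grip_force: 1.3
```

>>> arm_command:
  moves:
    - [[0,0,0],[0,0,0],0.004]
    - [[0,0,0],[0,0,0],0.004]
    - [[0,0,0],[0,0,0],0.004]
    - [[0,0,0],[0,0,0],0.004]
    - [[0,0,0],[0,0,0],0.004]

```text
time: 12.15
tool_pos: [0.4648, 0.1112, 0.0083]
tool_rot: [-3.141, 0.001, -2.504]
contact_force: [2.3, 1.1, -1.2]
opening: 0.0095
grip_force: 4.0
```

>>> arm_command:
  moves:
    - [[0,0,0],[0,0,0],0.03]
    - [[0,0,0],[0,0,0],0.03]
    - [[0,0,0],[0,0,0],0.03]
    - [[0,0,-0.03],[0,0,0],0.03]
    - [[0,0,-0.07],[0,0,0],0.03]

```text
time: 12.65
tool_pos: [0.4624, 0.1106, 0.0774]
tool_rot: [3.139, -0.005, -2.504]
contact_force: [1.0, -0.2, 0.9]
opening: 0.03
grip_force: 0.0
```

>>> arm_command:
  moves:
    - [[0,0,-0.04],[0,0,0],0.05]
    - [[0.02,-0.0,-0.08],[0,0,0],0.07]
    - [[0.05,0,-0.1],[0,0,0.0],0.09]
    - [[0.05,0,-0.1],[0,0,0.0],0.09]
    - [[0.05,0,-0.1],[0,0,0.0],0.09]

```text
time: 13.15
tool_pos: [0.4242, 0.0809, 0.1786]
tool_rot: [-3.141, 0.001, -2.504]
contact_force: [-0.3, 0.6, -1.4]
opening: 0.0653
grip_force: 0.0
```

```bash
python3 -c "
from h import *
st();w,_=snap('wrist','w9');t,_=snap('top','t9')
print((proj(w,[(.585,.198,.03),(.446,.183,.03),(.41,.178,.005),(.446,.21,.03),(.495,.16,.06),(.495,.215,.06)])).round())"
```

```text
t 13.15 pos [0.4242 0.0809 0.1786] rot [-3.1410e+00  1.1000e-03 -2.5044e+00] open 0.0653 F [-0.3  0.6 -1.4] q [ 0.01  0.18  1.78  0.    1.18 -2.2 ]
w9 scale 1.5625
t9 scale 1.5625
[[263. 313.]
 [320. 232.]
 [331. 201.]
 [337. 243.]
 [283. 263.]
 [319. 287.]]
```

```bash
cat >> h.py <<'E'
def rect(f,z,x0,x1,y0,y1,k=1000):
    "bird's-eye warp of saved picture f at height z: row=(x1-x)*k, col=(y1-y)*k"
    m=np.load(f'pics/{f}.npy',allow_pickle=True).item(); im=cv2.imread(f'pics/{f}raw.png')
    X,Y=np.meshgrid(np.arange(x1,x0,-1/k),np.arange(y1,y0,-1/k),indexing='ij')
    uv=proj(m,np.c_[X.ravel(),Y.ravel(),np.full(X.size,z)]).astype(np.float32).reshape(X.shape+(2,))
    return cv2.remap(im,uv[...,0],uv[...,1],cv2.INTER_CUBIC)
E
python3 -c "
from h import *
a=rect('w9',.03,.36,.62,.06,.32);b=rect('t9',.03,.36,.72,.02,.36)
H=400;c=np.zeros((360,700,3),np.uint8);c[:260,:260]=a;c[:360,300:640]=b
cv2.imwrite('pics/c9.png',c)"
```

```text
(no output)
```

View pics/c9.png

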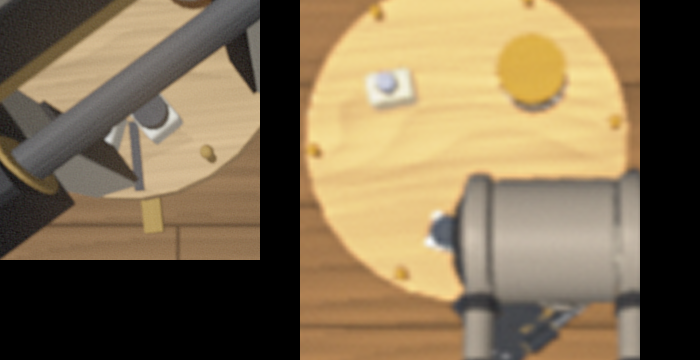

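Bird's-eye view: the strip runs from (131,123) to (140,188), at 186.4° about the axis, against the pointer's 186.0–186.6°. They're aligned, and the bottle and candle are fine. Next is the cover, so I turn the wrist to the case's direction.

>>> arm_command:
  moves:
    - [[0,0,0],[0,0,0.145],0.09]
    - [[0,0,0],[0,0,0.29],0.09]
    - [[0,0,0],[0,0,0.435],0.09]
    - [[0,0,0],[0,0,0.58],0.09]
    - [[0,0,0],[0,0,0.725],0.09]

```text
time: 13.75
tool_pos: [0.4241, 0.0814, 0.1769]
tool_rot: [-3.141, -0.003, 3.049]
contact_force: [1.0, 0.1, -0.1]
opening: 0.09
grip_force: 0.0
```

>>> arm_command:
  moves:
    - [[0,0,0],[0,0,0.145],0.09]
    - [[0,0,0],[0,0,0.29],0.09]
    - [[0,0,0],[0,0,0.435],0.09]
    - [[0,0,0],[0,0,0.58],0.09]
    - [[0,0,0],[0,0,0.725],0.09]

```text
time: 14.25
tool_pos: [0.4241, 0.0814, 0.1769]
tool_rot: [-3.14, -0.002, 2.324]
contact_force: [0.7, -0.1, -0.3]
opening: 0.09
grip_force: 0.0
```

>>> arm_command:
  moves:
    - [[0,0,0],[0,0,0.145],0.09]
    - [[0,0,0],[0,0,0.29],0.09]
    - [[0,0,0],[0,0,0.435],0.09]
    - [[0,0,0],[0,0,0.58],0.09]
    - [[0,0,0],[0,0,0.725],0.09]

```text
time: 14.75
tool_pos: [0.4241, 0.0814, 0.1768]
tool_rot: [-3.139, -0.0, 1.599]
contact_force: [-0.4, -0.4, 0.5]
opening: 0.0897
grip_force: 0.0
```

```bash
python3 -c "
from h import *
st()
s=robot.camera_model('scene')
im=cv2.imread('pics/s5raw.png');hsv=cv2.cvtColor(im,cv2.COLOR_BGR2HSV)
r=hsv[145:175,205:235];mk=(r[:,:,0]>19)&(r[:,:,0]<32)&(r[:,:,1]>120)
n,l,st_,ce=cv2.connectedComponentsWithStats(mk.astype(np.uint8));i=1+st_[1:,4].argmax();print(st_[i],ce[i],r[16,14])
ys,xs=np.where(l==i)
print('bar',back(s,ce[i]+[205,145],.070).round(4))
P=back(s,np.c_[xs+205,ys+145],.072)[:,:2];u,sv,vt=np.linalg.svd(P-P.mean(0),full_matrices=False);print(np.degrees(np.arctan2(*vt[0][::-1])),np.ptp((P-P.mean(0))@vt[0]))
# case corners from top crop (first view coords)
k=.64
print(back(s,np.array([(344,233),(368,291),(252,315),(245,245)])*k,.06).round(3))
w9=robot.camera_model('top')
go(.545,-.18,.19,np.radians(80.8))
"
```

```text
t 14.75 pos [0.4241 0.0814 0.1768] rot [-3.1388e+00 -2.0000e-04  1.5992e+00] open 0.0897 F [-0.4 -0.4  0.5] q [ 0.01  0.18  1.78  0.    1.18 -0.02]
[10 10  7 13 40] [13.275 15.8  ] [ 20 174 179]
bar [[ 0.5398 -0.1902  0.07  ]]
78.36788732353365 0.08430111040601404
[[ 0.494 -0.279  0.06 ]
 [ 0.548 -0.037  0.06 ]
 [ 0.778 -0.073  0.06 ]
 [ 0.717 -0.338  0.06 ]]
shift [-0.2648  0.1134 -0.0135] turn [-0.003  0.     0.189]
```

>>> arm_command:
  moves:
    - [[-0.03,0.013,0],[0,0,0],0.09]
    - [[-0.06,0.026,0],[0,0,0],0.09]
    - [[-0.09,0.039,0],[0,0,0],0.09]
    - [[-0.12,0.051,-0.005],[0,0,0],0.09]
    - [[-0.15,0.064,-0.01],[0,0,0],0.09]

```text
time: 15.25
tool_pos: [0.4936, -0.0675, 0.1867]
tool_rot: [-3.139, -0.001, 1.605]
contact_force: [-0.2, -0.6, 0.2]
opening: 0.0901
grip_force: 0.0
```

>>> arm_command:
  moves:
    - [[-0.03,0.013,0],[0,0,0.06],0.09]
    - [[-0.06,0.026,0],[0,0,0.12],0.09]
    - [[-0.09,0.039,0],[0,0,0.189],0.09]
    - [[-0.115,0.049,0],[0,0,0.189],0.09]
    - [[-0.115,0.049,0],[0,0,0.189],0.09]

```text
time: 15.75
tool_pos: [0.547, -0.1826, 0.1857]
tool_rot: [-3.139, -0.0, 1.413]
contact_force: [0.5, -0.1, -0.2]
opening: 0.0899
grip_force: 0.0
```

```bash
cat > bar.py <<'E'
from h import *
import sys
f=sys.argv[1]; st(); w,_=snap('wrist',f)
hsv=cv2.cvtColor(cv2.imread(f'pics/{f}raw.png'),cv2.COLOR_BGR2HSV).astype(int)
mk=(hsv[...,0]>=18)&(hsv[...,0]<33)&(hsv[...,1]>110)&(hsv[...,2]>100)
n,l,s_,ce=cv2.connectedComponentsWithStats(mk.astype(np.uint8))
for i in range(1,n):
    if s_[i,4]>60:
        ys,xs=np.where(l==i);P=back(w,np.c_[xs,ys],.076)[:,:2]
        (c,sz,a)=cv2.minAreaRect((P*1000).astype(np.float32))
        print(s_[i].tolist(),ce[i].round(1),'centre',np.round(c,1),'size',np.round(sz,1),'ang',round(a,1),'hsv',np.median(hsv[ys,xs],0))
print('exp',proj(w,[.54,-.19,.076]))
E
python3 bar.py w10
```

```text
t 15.75 pos [ 0.547  -0.1826  0.1857] rot [-3.1393e+00 -1.0000e-04  1.4133e+00] open 0.0899 F [ 0.5 -0.1 -0.2] q [-0.45  0.44  1.38 -0.    1.32 -0.3 ]
w10 scale 1.5625
[254, 155, 12, 66, 721] [259.6 187.5] centre [ 541.6 -191.4] size [71.3 11.8] ang 80.4 hsv [ 21. 123. 192.]
[90, 258, 18, 52, 296] [ 96.7 284.5] centre [ 336.4 -275.3] size [71.8 15.9] ang 67.3 hsv [ 20. 125. 146.]
[411, 258, 28, 52, 570] [427.4 283.9] centre [ 713.2 -335.6] size [26.5 72.5] ang 6.3 hsv [ 20.  126.  114.5]
[245, 320, 267, 14, 2644] [394.9 328. ] centre [ 656.6 -387.1] size [ 19.1 326.1] ang 81.2 hsv [ 20. 127. 135.]
exp [[257.90965594 187.52941229]]
```

The bar is measured at (0.5416, −0.1914), 71×12 mm as stated, with the case at −9.6°. Descending to grasp it.

>>> arm_command:
  moves:
    - [[-0.0095,-0.004,0.03],[0,0,0.01],0.06]
    - [[-0.0095,-0.004,0.065],[0,0,0.01],0.06]
    - [[-0.0095,-0.004,0.1],[0,0,0.01],0.06]
    - [[-0.0095,-0.004,0.13],[0,0,0.01],0.06]
    - [[-0.0095,-0.004,0.15],[0,0,0.01],0.06]

```text
time: 16.3
tool_pos: [0.5391, -0.1866, 0.0351]
tool_rot: [-3.137, -0.002, 1.407]
contact_force: [0.2, -0.6, -0.0]
opening: 0.0607
grip_force: 0.0
```

>>> arm_command:
  moves:
    - [[0,0,0.003],[0,0,0],0.06]
    - [[0,0,0.006],[0,0,0],0.06]
    - [[0,0,0.006],[0,0,0],0.02]
    - [[0,0,0.006],[0,0,0],0.005]
    - [[0,0,0.006],[0,0,0],0.005]
  squeeze: 8

```text
time: 16.8
tool_pos: [0.5413, -0.1889, 0.0333]
tool_rot: [3.14, 0.0, 1.406]
contact_force: [0.2, 0.3, -0.7]
opening: 0.0405
grip_force: 0.0
```

>>> arm_command:
  moves:
    - [[0,0,0],[0,0,0],0.005]
    - [[0,0,0],[0,0,0],0.005]
    - [[0,0,0],[0,0,0],0.005]
    - [[0,0,0],[0,0,0],0.005]
    - [[0,0,0],[0,0,0],0.005]

```text
time: 17.3
tool_pos: [0.5408, -0.1888, 0.0323]
tool_rot: [3.141, -0.0, 1.406]
contact_force: [0.2, 0.5, 1.5]
opening: 0.0114
grip_force: 8.0
```

>>> arm_command:
  moves:
    - [[0,0.01,0],[0,0,0],0.005]
    - [[0,0.025,0],[0,0,0],0.005]
    - [[0,0.04,0],[0,0,0],0.005]
    - [[0,0.055,0],[0,0,0],0.005]
    - [[0,0.065,0],[0,0,0],0.005]

```text
time: 17.8
tool_pos: [0.6061, -0.2, 0.0323]
tool_rot: [3.141, 0.0, 1.406]
contact_force: [-1.8, -2.1, 2.6]
opening: 0.0121
grip_force: 8.0
```

>>> arm_command:
  moves:
    - [[0,0.005,0],[0,0,0],0.005]
    - [[0,0.01,0],[0,0,0],0.005]
    - [[0,0.015,0],[0,0,0],0.005]
    - [[0,0.02,0],[0,0,0],0.005]
    - [[0,0.023,0],[0,0,0],0.005]

```text
time: 18.3
tool_pos: [0.6278, -0.2037, 0.0323]
tool_rot: [3.141, 0.0, 1.406]
contact_force: [-2.9, -3.9, 3.0]
opening: 0.0119
grip_force: 8.0
```

>>> arm_command:
  moves:
    - [[0,0.002,0],[0,0,0],0.005]
    - [[0,0.004,0],[0,0,0],0.005]
    - [[0,0.005,0],[0,0,0],0.005]
    - [[0,0.006,0],[0,0,0],0.005]
    - [[0,0.007,0],[0,0,0],0.005]

```text
time: 18.8
tool_pos: [0.6344, -0.2048, 0.0323]
tool_rot: [3.141, 0.0, 1.406]
contact_force: [-1.2, -4.2, 2.4]
opening: 0.0119
grip_force: 8.0
```

>>> arm_command:
  moves:
    - [[0,0.002,0],[0,0,0],0.005]
    - [[0,0.004,0],[0,0,0],0.005]
    - [[0,0.005,0],[0,0,0],0.005]
    - [[0,0.006,0],[0,0,0],0.005]
    - [[0,0.007,0],[0,0,0],0.005]

```text
time: 19.3
tool_pos: [0.6396, -0.2056, 0.0322]
tool_rot: [-3.138, 0.0, 1.406]
contact_force: [-10.7, -4.1, 7.8]
opening: 0.0122
grip_force: 8.0
```

>>> arm_command:
  moves:
    - [[0,0.002,0],[0,0,0],0.005]
    - [[0,0.003,0],[0,0,0],0.005]
    - [[0,0.004,0],[0,0,0],0.005]
    - [[0,0.005,0],[0,0,0],0.005]
    - [[0,0.005,0],[0,0,0],0.005]

```text
time: 19.8
tool_pos: [0.6417, -0.2056, 0.0318]
tool_rot: [-3.132, -0.001, 1.406]
contact_force: [-17.4, -2.5, 10.8]
opening: 0.0165
grip_force: 8.0
```

The cover is at its end stop, with a 17 N reaction. I release it and go to view the jars.

>>> arm_command:
  moves:
    - [[0,-0.004,0],[0,0,0],0.03]
    - [[0,-0.005,0],[0,0,0],0.04]
    - [[0,-0.005,-0.0],[0,0,0],0.05]
    - [[0,-0.005,-0.04],[0,0,0],0.05]
    - [[0,-0.005,-0.08],[0,0,0],0.05]

```text
time: 20.3
tool_pos: [0.6408, -0.2046, 0.1115]
tool_rot: [-3.139, -0.002, 1.406]
contact_force: [0.2, 0.2, 0.7]
opening: 0.0489
grip_force: 0.0
```

>>> arm_command:
  moves:
    - [[0.02,-0.015,-0.03],[0,0,0],0.09]
    - [[0.05,-0.035,-0.033],[0,0,0],0.09]
    - [[0.08,-0.06,-0.033],[0,0,0],0.09]
    - [[0.11,-0.08,-0.033],[0,0,0],0.09]
    - [[0.14,-0.1,-0.033],[0,0,0],0.09]

```text
time: 20.8
tool_pos: [0.5653, -0.0493, 0.1453]
tool_rot: [3.141, -0.001, 1.406]
contact_force: [0.1, -0.2, 0.3]
opening: 0.0853
grip_force: 0.0
```

>>> arm_command:
  moves:
    - [[0.03,-0.02,0],[0,0,0],0.09]
    - [[0.06,-0.04,0],[0,0,0],0.09]
    - [[0.1,-0.07,0],[0,0,0],0.09]
    - [[0.14,-0.1,0],[0,0,0],0.09]
    - [[0.14,-0.1,0],[0,0,0],0.09]

```text
time: 21.3
tool_pos: [0.4873, 0.1085, 0.1454]
tool_rot: [-3.14, -0.002, 1.411]
contact_force: [0.8, -0.9, 0.1]
opening: 0.09
grip_force: 0.0
```

```bash
cat > jars.py <<'E'
from h import *
import sys
f=sys.argv[1]; st(); w,_=snap('wrist',f)
if len(sys.argv)>2: R=list(map(float,sys.argv[2:6]))
else: R=[.40,.58,.10,.30]
x0,x1,y0,y1=R
B=rect(f,.06,x0,x1,y0,y1); hsv=cv2.cvtColor(B,cv2.COLOR_BGR2HSV).astype(int); cv2.imwrite(f'pics/{f}r.png',B)
toW=lambda c,r:np.array([x1-r/1000,y1-c/1000])
for nm,mk in(('dark',(hsv[...,2]<95)),('white',(hsv[...,1]<45)&(hsv[...,2]>140)),('brass',(hsv[...,0]>18)&(hsv[...,0]<30)&(hsv[...,1]>120))):
    n,l,s,ce=cv2.connectedComponentsWithStats(mk.astype(np.uint8))
    for i in range(1,n):
        if s[i,4]>(250 if nm!='brass' else 60):
            ys,xs=np.where(l==i);c,sz,a=cv2.minAreaRect(np.c_[xs,ys].astype(np.float32))
            print(nm,'area',s[i,4],'cen',toW(*ce[i]).round(4),'rect',toW(*c).round(4),np.round(sz,1),'imgang',round(a,1),'fill',round(s[i,4]/max(1,sz[0]*sz[1]),2))
E
python3 jars.py w11
```

```text
t 21.3 pos [0.4873 0.1085 0.1454] rot [-3.1401e+00 -1.9000e-03  1.4114e+00] open 0.09 F [ 0.8 -0.9  0.1] q [0.06 0.34 1.66 0.   1.14 0.22]
w11 scale 1.5625
dark area 6050 cen [0.501  0.2816] rect [0.4905 0.244 ] [179. 112.] imgang 90.0 fill 0.3
dark area 544 cen [0.4977 0.1613] rect [0.4985 0.1605] [28.3 28.3] imgang 45.0 fill 0.68
dark area 717 cen [0.4884 0.213 ] rect [0.4885 0.213 ] [29. 30.] imgang 90.0 fill 0.82
dark area 409 cen [0.4672 0.1841] rect [0.4676 0.1841] [60.9  6.8] imgang 84.6 fill 0.98
white area 294 cen [0.4992 0.1693] rect [0.4986 0.1618] [33.9 34.2] imgang 51.3 fill 0.25
brass area 111 cen [0.4623 0.111 ] rect [0.462  0.1115] [10. 13.] imgang 90.0 fill 0.85
brass area 106 cen [0.4487 0.2557] rect [0.4486 0.255 ] [10.2 14.4] imgang 74.1 fill 0.72
brass area 402 cen [0.4188 0.178 ] rect [0.4188 0.178 ] [24.2 17.2] imgang 83.7 fill 0.96
```

```bash
cat > ori.py <<'E'
from h import *
import sys
# orientation of jar from low-saturation body around lid centre; args: file x y (z.06 plane estimates)
f=sys.argv[1];cx,cy=map(float,sys.argv[2:4])
z=.052
B=rect(f,z,cx-.035,cx+.035,cy-.035,cy+.035,2000);hsv=cv2.cvtColor(B,cv2.COLOR_BGR2HSV).astype(int)
S=hsv[...,1];print(hsv[70,70],'ring',[hsv[int(70-38*np.cos(t)),int(70-38*np.sin(t))].tolist() for t in np.radians(range(0,360,30))])
mk=((S<75)).astype(np.uint8);mk=cv2.morphologyEx(mk,cv2.MORPH_OPEN,np.ones((5,5)));n,l,s,ce=cv2.connectedComponentsWithStats(mk)
i=l[70,70];ys,xs=np.where(l==i);c,sz,a=cv2.minAreaRect(np.c_[xs,ys].astype(np.float32));print('id',i,'cen',cx+.035-c[1]/2000,cy+.035-c[0]/2000,'size mm',np.array(sz)/2,'imgang',a)
for r in range(0,140,5):print(''.join('#' if mk[r,c] else '.' for c in range(0,140,3)))
E
python3 ori.py w11 .4885 .213; python3 ori.py w11 .498 .161
```

```text
[103  27  84] ring [[19, 75, 159], [0, 0, 203], [17, 85, 172], [18, 85, 178], [30, 4, 201], [17, 75, 169], [19, 73, 177], [27, 13, 204], [17, 59, 163], [18, 74, 161], [34, 10, 203], [18, 79, 168]]
id 1 cen 0.48184796905517574 0.2053959503173828 size mm [57.00625229 53.41141891] imgang 3.4064435958862305
...............................................
...............................................
...............................................
...............................................
...............................................
...............................................
...............######..........................
...............############..................##
..............###################..........####
..............########################.....####
.............##################################
.............##################################
.............###############################..#
............#########################.#######..
............#########################..######..
...........#########################...######..
..........#################
[... 1496 characters left out ...]
####################........
########################################.......
########################################.......
###.######.###########################.........
##..######...#######################...........
##..######....####################.............
#...######.....#################...............
....#######......#############.................
.....######.......##########...................
.....######.........######.....................
.....######..........###.......................
.....######....................................
.....######....................................
.....######....................................
.....#######...................................
```

```bash
cat > ang.py <<'E'
from h import *
import sys
f=sys.argv[1];cx,cy=map(float,sys.argv[2:4]);thr=int(sys.argv[4]) if len(sys.argv)>4 else 35
B=rect(f,.05,cx-.03,cx+.03,cy-.03,cy+.03,4000);hsv=cv2.cvtColor(B,cv2.COLOR_BGR2HSV).astype(int)
mk=((hsv[...,1]<thr)&(hsv[...,2]>150)).astype(float)
# search centre/angle of a 36 mm square with best agreement in ring outside the lid
X,Y=np.meshgrid(np.arange(.03,-.03,-1/4000),np.arange(.03,-.03,-1/4000),indexing='ij');best=[]
m=mk[:X.shape[0],:X.shape[1]]
for dx in np.arange(-.006,.0061,.001):
  for dy in np.arange(-.006,.0061,.001):
    u,v=X-dx,Y-dy;r=np.hypot(u,v)
    for a in range(0,90,3):
        c,s=np.cos(np.radians(a)),np.sin(np.radians(a));ins=(np.maximum(abs(c*u+s*v),abs(-s*u+c*v))<.018)
        ring=(r>.0165)&(r<.028);best.append((np.mean((m>0)[ring]==ins[ring]),dx,dy,a))
best.sort(reverse=True)
for b in best[:4]:print(round(b[0],3),'centre',round(cx+b[1],4),round(cy+b[2],4),'normal',b[3])
E
python3 ang.py w11 .4885 .213;python3 ang.py w11 .498 .161
```

```text
0.899 centre 0.4885 0.213 normal 75
0.898 centre 0.4885 0.213 normal 72
0.897 centre 0.4885 0.214 normal 75
0.895 centre 0.4885 0.214 normal 72
0.906 centre 0.499 0.16 normal 39
0.904 centre 0.499 0.16 normal 42
0.898 centre 0.499 0.16 normal 36
0.894 centre 0.498 0.16 normal 39
```

Jar B is at (0.4885, 0.213) with its face normal at 74°; jar A is at (0.499, 0.160) with its normal at 40°. Taking B first.

>>> arm_command:
  moves:
    - [[0.02,-0.003,0],[0,0,0.03],0.065]
    - [[0.05,-0.008,0],[0,0,0.07],0.065]
    - [[0.08,-0.012,0.01],[0,0,0.12],0.065]
    - [[0.1035,-0.0155,0.03],[0,0,0.12],0.065]
    - [[0.1035,-0.0155,0.06],[0,0,0.12],0.065]

```text
time: 21.85
tool_pos: [0.4943, 0.2103, 0.0858]
tool_rot: [3.137, -0.004, 1.287]
contact_force: [-0.5, -0.4, -0.2]
opening: 0.0652
grip_force: 0.0
```

```bash
python3 -c "
from h import *
st();go(.4885,.213,.003,np.radians(74))"; python3 jars.py w12
```

```text
t 21.85 pos [0.4943 0.2103 0.0858] rot [ 3.1373 -0.0035  1.2871] open 0.0652 F [-0.5 -0.4 -0.2] q [0.26 0.47 1.64 0.   1.03 0.54]
shift [ 0.0006 -0.0067  0.0828] turn [ 0.004 -0.003 -0.004]
t 21.85 pos [0.4943 0.2103 0.0858] rot [ 3.1373 -0.0035  1.2871] open 0.0652 F [-0.5 -0.4 -0.2] q [0.26 0.47 1.64 0.   1.03 0.54]
w12 scale 1.5625
dark area 7646 cen [0.4899 0.1565] rect [0.4933 0.1686] [122.5 186.2] imgang 8.3 fill 0.34
dark area 342 cen [0.4167 0.1052] rect [0.4235 0.1075] [45. 13.] imgang 90.0 fill 0.58
white area 364 cen [0.5009 0.1764] rect [0.4998 0.1682] [34.3 34.3] imgang 50.2 fill 0.31
white area 301 cen [0.4934 0.2305] rect [0.4923 0.2275] [19.8 33.8] imgang 11.0 fill 0.45
brass area 115 cen [0.5752 0.1306] rect [0.5749 0.1302] [10.7 23.6] imgang 60.3 fill 0.46
brass area 82 cen [0.5738 0.1062] rect [0.572  0.1095] [12. 17.] imgang 90.0 fill 0.4
brass area 516 cen [0.4439 0.1108] rect [0.439  0.1143] [64.1 31.1] imgang 86.1 fill 0.26
brass area 118 cen [0.4499 0.2591] rect [0.4503 0.2598] [14.6 10.7] imgang 54.5 fill 0.75
```

>>> arm_command:
  moves:
    - [[0,0,0],[0,0,0],0.065]
    - [[0,0,0.01],[0,0,0],0.065]
    - [[0,0,0.03],[0,0,0],0.065]
    - [[0,0,0.05],[0,0,0],0.065]
    - [[0,0,0.05],[0,0,0],0.065]

```text
time: 22.4
tool_pos: [0.4912, 0.2072, 0.034]
tool_rot: [-3.139, 0.001, 1.284]
contact_force: [-1.3, -0.6, 0.1]
opening: 0.0651
grip_force: 0.0
```

```bash
python3 -c "
from h import *
st();go(.4885,.213,.003,np.radians(74))"
```

```text
t 22.4 pos [0.4912 0.2072 0.034 ] rot [-3.1393e+00  1.3000e-03  1.2844e+00] open 0.0651 F [-1.3 -0.6  0.1] q [0.26 0.53 1.7  0.   0.91 0.54]
shift [ 0.0049 -0.0041  0.031 ] turn [-0.002  0.001 -0.007]
```

>>> arm_command:
  moves:
    - [[0.005,-0.004,0],[0,0,0],0.065]
    - [[0.005,-0.004,0.008],[0,0,0],0.065]
    - [[0.005,-0.004,0.016],[0,0,0],0.065]
    - [[0.005,-0.004,0.024],[0,0,0],0.065]
    - [[0.005,-0.004,0.029],[0,0,0],0.065]

```text
time: 22.9
tool_pos: [0.489, 0.214, 0.0054]
tool_rot: [-3.141, 0.0, 1.286]
contact_force: [-0.5, 0.1, 0.1]
opening: 0.0649
grip_force: 0.0
```

>>> arm_command:
  moves:
    - [[0,0,0],[0,0,0],0.05]
    - [[0,0,0],[0,0,0],0.03]
    - [[0,0,0],[0,0,0],0.03]
    - [[0,0,0],[0,0,0],0.03]
    - [[0,0,0],[0,0,0],0.03]
  squeeze: 15

```text
time: 23.4
tool_pos: [0.4895, 0.2142, 0.0065]
tool_rot: [3.141, -0.0, 1.286]
contact_force: [-0.5, 0.7, 1.0]
opening: 0.0362
grip_force: 15.0
```

Jar B is gripped (36.2 mm, 15 N). Now lift, turn to the case's direction and carry it over.

>>> arm_command:
  moves:
    - [[0,0,-0.01],[0,0,0],0.03]
    - [[0,0,-0.03],[0,0,0],0.03]
    - [[0,0,-0.055],[0,0,0],0.03]
    - [[0,0,-0.08],[0,0,0],0.03]
    - [[0,0,-0.105],[0,0,0],0.03]
  squeeze: 20

```text
time: 23.9
tool_pos: [0.4893, 0.2141, 0.1129]
tool_rot: [3.141, -0.0, 1.286]
contact_force: [-0.4, -0.1, -2.0]
opening: 0.0359
grip_force: 20.0
```

>>> arm_command:
  moves:
    - [[0,0,0],[0,0,0.14],0.03]
    - [[0,0,0],[0,0,0.28],0.03]
    - [[0,0,0],[0,0,0.43],0.03]
    - [[0,0,0],[0,0,0.58],0.03]
    - [[0,0,0],[0,0,0.727],0.03]

```text
time: 24.4
tool_pos: [0.4893, 0.2141, 0.112]
tool_rot: [3.141, -0.001, 0.553]
contact_force: [0.2, 0.1, -0.8]
opening: 0.0361
grip_force: 20.0
```

>>> arm_command:
  moves:
    - [[0,0,0],[0,0,0.14],0.03]
    - [[0,0,0],[0,0,0.28],0.03]
    - [[0,0,0],[0,0,0.43],0.03]
    - [[0,0,0],[0,0,0.58],0.03]
    - [[0,0,0],[0,0,0.727],0.03]

```text
time: 24.9
tool_pos: [0.4893, 0.2141, 0.1119]
tool_rot: [-3.141, -0.0, -0.174]
contact_force: [0.1, -0.3, -1.7]
opening: 0.0357
grip_force: 20.0
```

```bash
python3 -c "
from h import *
st();go(.571,-.1505,.11,-.168)"
```

```text
t 24.9 pos [0.4893 0.2141 0.1119] rot [-3.1413e+00 -4.0000e-04 -1.7450e-01] open 0.0357 F [ 0.1 -0.3 -1.7] q [0.27 0.43 1.61 0.   1.1  2.01]
shift [0.1437 0.3449 0.0019] turn [-0.    -0.    -0.006]
```

>>> arm_command:
  moves:
    - [[0.01,0.025,0],[0,0,0],0.03]
    - [[0.025,0.06,0],[0,0,0],0.03]
    - [[0.04,0.1,0],[0,0,0],0.03]
    - [[0.06,0.14,0],[0,0,0],0.03]
    - [[0.075,0.18,0],[0,0,0],0.03]

```text
time: 25.4
tool_pos: [0.5337, 0.0224, 0.1121]
tool_rot: [-3.141, -0.001, -0.168]
contact_force: [-0.1, 0.4, -0.9]
opening: 0.0361
grip_force: 20.0
```

>>> arm_command:
  moves:
    - [[0.015,0.04,0],[0,0,0],0.03]
    - [[0.03,0.08,0],[0,0,0],0.03]
    - [[0.05,0.12,0],[0,0,0],0.03]
    - [[0.065,0.155,0],[0,0,0],0.03]
    - [[0.0687,0.165,0],[0,0,0],0.03]

```text
time: 25.9
tool_pos: [0.5738, -0.1541, 0.1117]
tool_rot: [3.14, -0.002, -0.172]
contact_force: [0.5, -0.4, -1.9]
opening: 0.0358
grip_force: 20.0
```

>>> arm_command:
  moves:
    - [[0,0,0],[0,0,0],0.03]
    - [[0,0,0.02],[0,0,0],0.03]
    - [[0,0,0.04],[0,0,0],0.03]
    - [[0,0,0.06],[0,0,0],0.03]
    - [[0,0,0.07],[0,0,0],0.03]

```text
time: 26.4
tool_pos: [0.572, -0.1477, 0.0399]
tool_rot: [-3.14, 0.003, -0.167]
contact_force: [0.1, -0.9, 0.3]
opening: 0.0359
grip_force: 20.0
```

```bash
python3 -c "
from h import *
st();go(.571,-.1505,-.002,-.168)"
```

```text
t 26.4 pos [ 0.572  -0.1477  0.0399] rot [-3.1404e+00  3.0000e-03 -1.6650e-01] open 0.0359 F [ 0.1 -0.9  0.3] q [-0.38  0.61  1.52  0.    1.01  1.35]
shift [-0.0004  0.003   0.0419] turn [-0.001  0.003  0.001]
```

>>> arm_command:
  moves:
    - [[0,0.003,0.008],[0,0,0],0.03]
    - [[0,0.003,0.018],[0,0,0],0.03]
    - [[0,0.003,0.028],[0,0,0],0.03]
    - [[0,0.003,0.035],[0,0,0],0.03]
    - [[0,0.003,0.041],[0,0,0],0.03]

```text
time: 26.9
tool_pos: [0.5727, -0.153, -0.0003]
tool_rot: [-3.141, 0.0, -0.168]
contact_force: [0.5, 1.2, -0.8]
opening: 0.0361
grip_force: 20.0
```

>>> arm_command:
  moves:
    - [[0,0,0],[0,0,0],0.03]
    - [[0,0,0],[0,0,0],0.05]
    - [[0,0,0],[0,0,0],0.05]
    - [[0,0,0],[0,0,0],0.05]
    - [[0,0,0],[0,0,0],0.05]

```text
time: 27.4
tool_pos: [0.573, -0.1531, 0.0006]
tool_rot: [3.142, -0.001, -0.168]
contact_force: [-0.8, 0.3, -0.5]
opening: 0.0499
grip_force: 0.0
```

>>> arm_command:
  moves:
    - [[0,0,-0.01],[0,0,0],0.05]
    - [[0,0,-0.03],[0,0,0],0.05]
    - [[0,0,-0.06],[0,0,0],0.05]
    - [[0,0,-0.1],[0,0,0],0.05]
    - [[0,0,-0.14],[0,0,0],0.05]

```text
time: 27.9
tool_pos: [0.5724, -0.1529, 0.1423]
tool_rot: [-3.142, 0.0, -0.168]
contact_force: [-0.2, 0.1, -0.1]
opening: 0.0498
grip_force: 0.0
```

Jar B is released in the well. Back to view jar A, and a glance at the well on the way.

>>> arm_command:
  moves:
    - [[-0.02,-0.03,0],[0,0,0],0.07]
    - [[-0.04,-0.06,0],[0,0,0],0.07]
    - [[-0.06,-0.09,0],[0,0,0],0.07]
    - [[-0.08,-0.12,0],[0,0,0],0.07]
    - [[-0.1,-0.145,0],[0,0,0],0.07]

```text
time: 28.4
tool_pos: [0.4978, 0.0082, 0.1412]
tool_rot: [-3.141, -0.001, -0.168]
contact_force: [0.3, 0.7, 0.0]
opening: 0.0701
grip_force: 0.0
```

>>> arm_command:
  moves:
    - [[-0.015,-0.025,0],[0,0,-0.14],0.07]
    - [[-0.03,-0.05,0],[0,0,-0.28],0.07]
    - [[-0.045,-0.075,0],[0,0,-0.42],0.07]
    - [[-0.06,-0.09,0],[0,0,-0.56],0.07]
    - [[-0.07,-0.098,0],[0,0,-0.7],0.07]

```text
time: 28.9
tool_pos: [0.445, 0.1164, 0.1411]
tool_rot: [3.141, -0.001, 0.539]
contact_force: [-0.2, -0.1, -1.1]
opening: 0.0698
grip_force: 0.0
```

>>> arm_command:
  moves:
    - [[0,0,0],[0,0,-0.14],0.07]
    - [[0,0,0],[0,0,-0.17],0.07]
    - [[0,0,0],[0,0,-0.17],0.07]
    - [[0,0,0],[0,0,-0.17],0.07]
    - [[0,0,0],[0,0,-0.17],0.07]

```text
time: 29.4
tool_pos: [0.4459, 0.1149, 0.1405]
tool_rot: [3.141, -0.0, 0.701]
contact_force: [-0.3, -0.2, 0.9]
opening: 0.0699
grip_force: 0.0
```

```bash
python3 jars.py w13 .40 .60 .08 .30
```

```text
t 29.4 pos [0.4459 0.1149 0.1405] rot [ 3.1413e+00 -5.0000e-04  7.0070e-01] open 0.0699 F [-0.3 -0.2  0.9] q [0.09 0.27 1.77 0.   1.1  0.96]
w13 scale 1.5625
dark area 6635 cen [0.5653 0.2587] rect [0.548 0.238] [104. 124.] imgang 90.0 fill 0.51
dark area 365 cen [0.4677 0.1822] rect [0.4682 0.1822] [60.4  6.7] imgang 84.5 fill 0.91
white area 290 cen [0.5003 0.1675] rect [0.4992 0.1607] [33.9 34.2] imgang 50.2 fill 0.25
brass area 95 cen [0.4625 0.11  ] rect [0.463 0.11 ] [12.7  9.9] imgang 45.0 fill 0.75
brass area 130 cen [0.449  0.2545] rect [0.45   0.2541] [10.6 16.6] imgang 36.9 fill 0.74
brass area 380 cen [0.4199 0.1748] rect [0.4197 0.1749] [23.2 16.9] imgang 82.4 fill 0.97
```

```bash
python3 ang.py w13 .499 .160; python3 -c "
from h import *
go(.499,.160,.003,np.radians(40))"
```

```text
0.915 centre 0.499 0.16 normal 42
0.915 centre 0.499 0.16 normal 39
0.908 centre 0.499 0.16 normal 36
0.907 centre 0.498 0.16 normal 39
shift [ 0.0696 -0.0002  0.1374] turn [ 0.    -0.     0.003]
```

>>> arm_command:
  moves:
    - [[0.02,0,0],[0,0,0],0.065]
    - [[0.05,0,0.0],[0,0,0],0.065]
    - [[0.069,0,0.02],[0,0,0],0.065]
    - [[0.0695,0,0.05],[0,0,0],0.065]
    - [[0.0695,0,0.08],[0,0,0],0.065]

```text
time: 29.95
tool_pos: [0.4996, 0.1603, 0.0594]
tool_rot: [3.141, -0.001, 0.702]
contact_force: [0.1, -0.7, -0.9]
opening: 0.0651
grip_force: 0.0
```

>>> arm_command:
  moves:
    - [[0,0,0],[0,0,0],0.065]
    - [[0,0,0.015],[0,0,0],0.065]
    - [[0,0,0.03],[0,0,0],0.065]
    - [[0,0,0.03],[0,0,0],0.065]
    - [[0,0,0.03],[0,0,0],0.065]

```text
time: 30.45
tool_pos: [0.4996, 0.1599, 0.0315]
tool_rot: [3.141, -0.001, 0.701]
contact_force: [0.6, -0.3, 0.4]
opening: 0.0649
grip_force: 0.0
```

```bash
python3 -c "
from h import *
st();go(.499,.160,.004,np.radians(40))"
```

```text
t 30.45 pos [0.4996 0.1599 0.0315] rot [ 3.1411e+00 -1.1000e-03  7.0140e-01] open 0.0649 F [ 0.6 -0.3  0.4] q [0.16 0.52 1.73 0.   0.89 1.03]
shift [-0.0004 -0.0005  0.0275] turn [ 0.001 -0.001  0.003]
```

>>> arm_command:
  moves:
    - [[0,0,0.007],[0,0,0],0.065]
    - [[0,0,0.014],[0,0,0],0.065]
    - [[0,0,0.021],[0,0,0],0.065]
    - [[0,0,0.026],[0,0,0],0.065]
    - [[0,0,0.026],[0,0,0],0.065]

```text
time: 30.95
tool_pos: [0.4982, 0.1597, 0.0033]
tool_rot: [-3.141, 0.002, 0.702]
contact_force: [0.2, 0.2, 1.7]
opening: 0.065
grip_force: 0.0
```

>>> arm_command:
  moves:
    - [[0,0,0],[0,0,0],0.05]
    - [[0,0,0],[0,0,0],0.03]
    - [[0,0,0],[0,0,0],0.03]
    - [[0,0,0],[0,0,0],0.03]
    - [[0,0,0],[0,0,0],0.03]
  squeeze: 15

```text
time: 31.45
tool_pos: [0.499, 0.1599, 0.0044]
tool_rot: [3.141, -0.0, 0.702]
contact_force: [0.1, -0.4, 1.0]
opening: 0.0361
grip_force: 15.0
```

>>> arm_command:
  moves:
    - [[0,0,-0.01],[0,0,0],0.03]
    - [[0,0,-0.03],[0,0,0],0.03]
    - [[0,0,-0.055],[0,0,0],0.03]
    - [[0,0,-0.08],[0,0,0],0.03]
    - [[0,0,-0.105],[0,0,0],0.03]
  squeeze: 20

```text
time: 31.95
tool_pos: [0.4987, 0.1598, 0.1109]
tool_rot: [3.141, -0.0, 0.702]
contact_force: [0.8, 0.1, -0.4]
opening: 0.0357
grip_force: 20.0
```

```bash
python3 -c "
from h import *
st();go(.556,-.239,.11,-.168)"
```

```text
t 31.95 pos [0.4987 0.1598 0.1109] rot [ 3.1415e+00 -2.0000e-04  7.0170e-01] open 0.0357 F [ 0.8  0.1 -0.4] q [0.16 0.42 1.64 0.   1.08 1.03]
shift [-0.2137  0.3416  0.0008] turn [-0.   -0.    0.87]
```

>>> arm_command:
  moves:
    - [[-0.015,0.025,0],[0,0,0.1],0.03]
    - [[-0.035,0.055,0],[0,0,0.2],0.03]
    - [[-0.055,0.09,0],[0,0,0.32],0.03]
    - [[-0.075,0.12,0],[0,0,0.44],0.03]
    - [[-0.1,0.16,0],[0,0,0.56],0.03]

```text
time: 32.45
tool_pos: [0.5257, -0.0276, 0.11]
tool_rot: [-3.141, -0.001, 0.138]
contact_force: [1.2, -1.1, -0.0]
opening: 0.0353
grip_force: 20.0
```

>>> arm_command:
  moves:
    - [[0,0,0],[0,0,0.12],0.03]
    - [[0,0,0],[0,0,0.24],0.03]
    - [[0,0,0],[0,0,0.31],0.03]
    - [[0,0,0],[0,0,0.31],0.03]
    - [[0,0,0],[0,0,0.31],0.03]

```text
time: 32.95
tool_pos: [0.5258, -0.0268, 0.1096]
tool_rot: [-3.141, -0.0, -0.166]
contact_force: [-0.3, 0.9, -1.4]
opening: 0.036
grip_force: 20.0
```

```bash
python3 -c "
from h import *
st();go(.556,-.239,.11,-.168)"
```

```text
t 32.95 pos [ 0.5258 -0.0268  0.1096] rot [-3.1415e+00 -3.0000e-04 -1.6620e-01] open 0.036 F [-0.3  0.9 -1.4] q [-0.2   0.42  1.64  0.    1.08  1.54]
shift [ 0.0649  0.2043 -0.0004] turn [-0.    -0.     0.002]
```

>>> arm_command:
  moves:
    - [[0.012,0.035,0],[0,0,0],0.03]
    - [[0.025,0.075,0],[0,0,0],0.03]
    - [[0.04,0.12,0],[0,0,0],0.03]
    - [[0.052,0.16,0],[0,0,0],0.03]
    - [[0.065,0.204,0],[0,0,0],0.03]

```text
time: 33.45
tool_pos: [0.5558, -0.2401, 0.1094]
tool_rot: [-3.141, -0.0, -0.166]
contact_force: [0.1, -0.0, -1.0]
opening: 0.0359
grip_force: 20.0
```

>>> arm_command:
  moves:
    - [[0,0,0],[0,0,0],0.03]
    - [[0,0,0.02],[0,0,0],0.03]
    - [[0,0,0.04],[0,0,0],0.03]
    - [[0,0,0.06],[0,0,0],0.03]
    - [[0,0,0.07],[0,0,0],0.03]

```text
time: 33.95
tool_pos: [0.5548, -0.2376, 0.0375]
tool_rot: [-3.14, 0.003, -0.167]
contact_force: [-0.2, 0.2, -1.0]
opening: 0.0359
grip_force: 20.0
```

```bash
python3 -c "
from h import *
st();go(.556,-.239,0,-.168)"
```

```text
t 33.95 pos [ 0.5548 -0.2376  0.0375] rot [-3.1403e+00  2.8000e-03 -1.6660e-01] open 0.0359 F [-0.2  0.2 -1. ] q [-0.53  0.63  1.48  0.    1.03  1.21]
shift [0.0015 0.0012 0.0375] turn [-0.001  0.003  0.001]
```

>>> arm_command:
  moves:
    - [[0,0,0.008],[0,0,0],0.03]
    - [[0,0,0.018],[0,0,0],0.03]
    - [[0,0,0.028],[0,0,0],0.03]
    - [[0,0,0.037],[0,0,0],0.03]
    - [[0,0,0.037],[0,0,0],0.03]

```text
time: 34.45
tool_pos: [0.5549, -0.2384, 0.0008]
tool_rot: [-3.141, 0.002, -0.168]
contact_force: [0.4, 0.2, -1.4]
opening: 0.0359
grip_force: 20.0
```

>>> arm_command:
  moves:
    - [[0,0,0],[0,0,0],0.03]
    - [[0,0,0],[0,0,0],0.05]
    - [[0,0,0],[0,0,0],0.05]
    - [[0,0,0],[0,0,0],0.05]
    - [[0,0,0],[0,0,0],0.05]

```text
time: 34.95
tool_pos: [0.5559, -0.239, 0.0025]
tool_rot: [3.141, -0.001, -0.168]
contact_force: [-0.6, 0.5, 0.2]
opening: 0.0499
grip_force: 0.0
```

>>> arm_command:
  moves:
    - [[0,0,-0.01],[0,0,0],0.05]
    - [[0,0,-0.03],[0,0,0],0.05]
    - [[0,0,-0.06],[0,0,0],0.05]
    - [[0,0,-0.1],[0,0,0],0.05]
    - [[-0.03,0,-0.14],[0,0,0],0.05]

```text
time: 35.45
tool_pos: [0.5279, -0.2344, 0.1441]
tool_rot: [3.141, -0.003, -0.168]
contact_force: [0.3, -0.9, 0.7]
opening: 0.05
grip_force: 0.0
```

```bash
python3 -c "
from h import *
st();t,_=snap('top','t14');s,_=snap('scene','s14');w,_=snap('wrist','w14')
a=rect('w14',.03,.48,.70,-.34,-.05)
b=cv2.imread('pics/s14raw.png')[120:330,130:360];d=cv2.imread('pics/t14raw.png')[100:230,150:365]
c=np.zeros((600,800,3),np.uint8);c[:220,:290]=a
b=cv2.resize(b,None,fx=2.1,fy=2.1,interpolation=cv2.INTER_CUBIC);c[:b.shape[0],300:300+b.shape[1]]=b
d=cv2.resize(d,None,fx=1.35,fy=1.35);d=d[:, :295];c[230:230+d.shape[0],:d.shape[1]]=d
cv2.imwrite('pics/c14.png',c)"
```

```text
t 35.45 pos [ 0.5279 -0.2344  0.1441] rot [ 3.141e+00 -2.700e-03 -1.676e-01] open 0.05 F [ 0.3 -0.9  0.7] q [-0.55  0.47  1.45  0.    1.22  1.19]
t14 scale 1.5625
s14 scale 1.5625
w14 scale 1.5625Traceback (most recent call last):
  File "<string>", line 6, in <module>
    c=np.zeros((600,800,3),np.uint8);c[:220,:290]=a
                                     ~^^^^^^^^^^^
ValueError: could not broadcast input array from shape (220,291,3) into shape (220,290,3)
```

```bash
python3 -c "
from h import *
a=rect('w14',.03,.48,.70,-.34,-.05)[:,:290]
b=cv2.imread('pics/s14raw.png')[120:330,130:360];d=cv2.imread('pics/t14raw.png')[100:230,150:365]
c=np.zeros((600,800,3),np.uint8);c[:220,:290]=a
b=cv2.resize(b,None,fx=2.1,fy=2.1,interpolation=cv2.INTER_CUBIC);c[:b.shape[0],300:300+b.shape[1]]=b
d=cv2.resize(d,None,fx=1.35,fy=1.35);d=d[:, :295];c[230:230+d.shape[0],:d.shape[1]]=d
cv2.imwrite('pics/c14.png',c)"
```

```text
(no output)
```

View pics/c14.png

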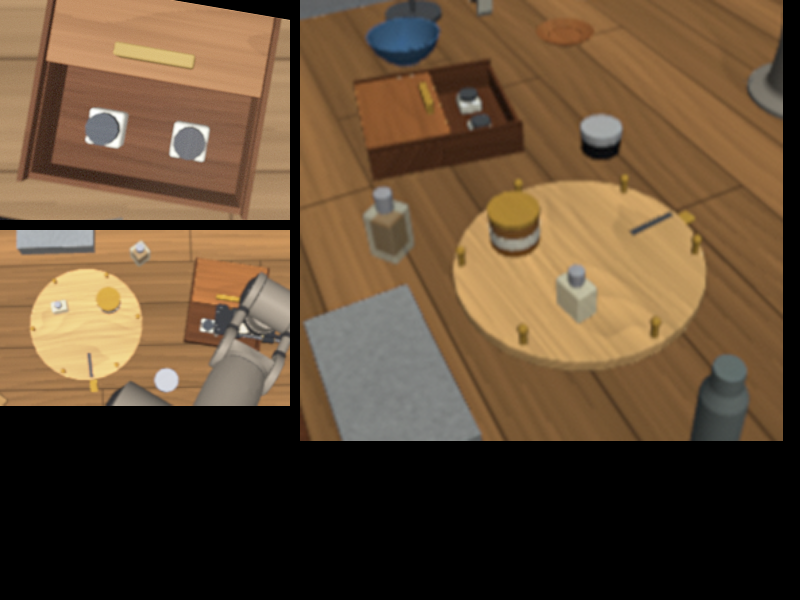

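The picture shows both jars upright on the well's floor, seen bird's-eye at (105,128) and (190,141). The strip is at the pointer, the bottle is standing, and no other jar is left on the disc. Now I close the cover.

>>> arm_command:
  moves:
    - [[0,0,0],[0,0,-0.14],0.06]
    - [[0,0,0],[0,0,-0.28],0.06]
    - [[0,0,0],[0,0,-0.43],0.06]
    - [[0,0,0],[0,0,-0.58],0.06]
    - [[0,0,0],[0,0,-0.727],0.06]

```text
time: 36.1
tool_pos: [0.526, -0.2335, 0.141]
tool_rot: [-3.14, 0.001, 0.565]
contact_force: [0.6, 0.5, 1.1]
opening: 0.0602
grip_force: 0.0
```

>>> arm_command:
  moves:
    - [[0,0,0],[0,0,-0.14],0.06]
    - [[0,0,0],[0,0,-0.28],0.06]
    - [[0,0,0],[0,0,-0.43],0.06]
    - [[0,0,0],[0,0,-0.58],0.06]
    - [[0,0,0],[0,0,-0.727],0.06]

```text
time: 36.6
tool_pos: [0.526, -0.2336, 0.141]
tool_rot: [-3.14, -0.001, 1.292]
contact_force: [-0.1, -1.1, 0.8]
opening: 0.06
grip_force: 0.0
```

>>> arm_command:
  moves:
    - [[0,0.02,0],[0,0,-0.117],0.06]
    - [[0.02,0.05,0],[0,0,-0.117],0.06]
    - [[0.03,0.08,0],[0,0,-0.117],0.06]
    - [[0.045,0.105,0],[0,0,-0.117],0.06]
    - [[0.045,0.105,0],[0,0,-0.117],0.06]

```text
time: 37.1
tool_pos: [0.6419, -0.2186, 0.1399]
tool_rot: [-3.141, -0.001, 1.405]
contact_force: [-0.1, 0.2, -0.4]
opening: 0.06
grip_force: 0.0
```

```bash
python3 bar.py w15 | head -4; python3 -c "
from h import *
go(.6404,-.2075,.032,1.403)"
```

```text
t 37.1 pos [ 0.6419 -0.2186  0.1399] rot [-3.1405e+00 -1.3000e-03  1.4049e+00] open 0.06 F [-0.1  0.2 -0.4] q [-0.44  0.67  1.12  0.    1.36 -0.28]
w15 scale 1.5625
[253, 143, 13, 77, 994] [259. 181.] centre [ 639.8 -208.6] size [69.8 11.1] ang 80.5 hsv [ 21. 119. 204.]
[145, 257, 14, 53, 310] [150.5 284.2] centre [ 517.  -292.8] size [60.4 11.7] ang 72.6 hsv [ 20. 124. 150.]
shift [ 0.0114 -0.0015  0.108 ] turn [-0.002 -0.001  0.001]
```

>>> arm_command:
  moves:
    - [[0.01,-0.002,0.02],[0,0,0],0.06]
    - [[0.01,-0.002,0.045],[0,0,0],0.06]
    - [[0.01,-0.002,0.07],[0,0,0],0.06]
    - [[0.01,-0.002,0.095],[0,0,0],0.06]
    - [[0.01,-0.002,0.108],[0,0,0],0.06]

```text
time: 37.65
tool_pos: [0.6369, -0.2097, 0.0314]
tool_rot: [-3.137, -0.001, 1.402]
contact_force: [-0.1, 0.2, -0.6]
opening: 0.0597
grip_force: 0.0
```

>>> arm_command:
  moves:
    - [[0,0,0],[0,0,0],0.05]
    - [[0,0,0],[0,0,0],0.02]
    - [[0,0,0],[0,0,0],0.005]
    - [[0,0,0],[0,0,0],0.005]
    - [[0,0,0],[0,0,0],0.005]
  squeeze: 10

```text
time: 38.15
tool_pos: [0.6397, -0.2102, 0.0352]
tool_rot: [3.14, 0.0, 1.403]
contact_force: [-0.9, -0.7, 0.2]
opening: 0.0247
grip_force: 0.0
```

>>> arm_command:
  moves:
    - [[0,0,0],[0,0,0],0.005]
    - [[0,0,0],[0,0,0],0.005]
    - [[0,0,0],[0,0,0],0.005]
    - [[0,0,0],[0,0,0],0.005]
    - [[0,0,0],[0,0,0],0.005]

```text
time: 38.65
tool_pos: [0.6389, -0.2099, 0.0345]
tool_rot: [-3.141, -0.0, 1.403]
contact_force: [-4.1, 0.8, 5.5]
opening: 0.0118
grip_force: 10.0
```

>>> arm_command:
  moves:
    - [[0,-0.01,0],[0,0,0],0.005]
    - [[0,-0.022,0],[0,0,0],0.005]
    - [[0,-0.037,0],[0,0,0],0.005]
    - [[0,-0.052,0],[0,0,0],0.005]
    - [[0,-0.065,0],[0,0,0],0.005]

```text
time: 39.15
tool_pos: [0.576, -0.1992, 0.0345]
tool_rot: [3.138, 0.0, 1.403]
contact_force: [1.8, 0.7, 0.5]
opening: 0.0117
grip_force: 10.0
```

>>> arm_command:
  moves:
    - [[0,-0.01,0],[0,0,0],0.005]
    - [[0,-0.02,0],[0,0,0],0.005]
    - [[0,-0.028,0],[0,0,0],0.005]
    - [[0,-0.034,0],[0,0,0],0.005]
    - [[0,-0.038,0],[0,0,0],0.005]

```text
time: 39.65
tool_pos: [0.538, -0.1927, 0.0345]
tool_rot: [3.14, -0.0, 1.403]
contact_force: [1.4, 1.1, 4.0]
opening: 0.0119
grip_force: 10.0
```

>>> arm_command:
  moves:
    - [[0,-0.002,0],[0,0,0],0.005]
    - [[0,-0.004,0],[0,0,0],0.005]
    - [[0,-0.006,0],[0,0,0],0.005]
    - [[0,-0.007,0],[0,0,0],0.005]
    - [[0,-0.008,0],[0,0,0],0.005]

```text
time: 40.15
tool_pos: [0.5301, -0.1914, 0.0344]
tool_rot: [3.141, -0.0, 1.403]
contact_force: [1.8, 1.8, 4.6]
opening: 0.012
grip_force: 10.0
```

>>> arm_command:
  moves:
    - [[0,-0.001,0],[0,0,0],0.005]
    - [[0,-0.002,0],[0,0,0],0.005]
    - [[0,-0.003,0],[0,0,0],0.005]
    - [[0,-0.004,0],[0,0,0],0.005]
    - [[0,-0.005,0],[0,0,0],0.005]

```text
time: 40.65
tool_pos: [0.5285, -0.1912, 0.0345]
tool_rot: [3.134, 0.0, 1.402]
contact_force: [16.1, 1.6, -4.7]
opening: 0.0118
grip_force: 10.0
```

>>> arm_command:
  moves:
    - [[0,-0.001,0],[0,0,0],0.005]
    - [[0,-0.001,0],[0,0,0],0.005]
    - [[0,-0.002,0],[0,0,0],0.005]
    - [[0,-0.002,0],[0,0,0],0.005]
    - [[0,-0.003,0],[0,0,0],0.005]

```text
time: 41.15
tool_pos: [0.5279, -0.1911, 0.0346]
tool_rot: [3.129, 0.001, 1.402]
contact_force: [20.5, 1.9, -8.1]
opening: 0.0136
grip_force: 10.0
```

The cover is shut, at its end stop after 112 mm of travel. I release it and return to the same peg.

>>> arm_command:
  moves:
    - [[0,0,0],[0,0,0],0.03]
    - [[0,0,0],[0,0,0],0.04]
    - [[0,0,0],[0,0,0],0.04]
    - [[0,0,-0.05],[0,0,0],0.04]
    - [[0,0,-0.1],[0,0,0],0.04]

```text
time: 41.65
tool_pos: [0.5198, -0.1897, 0.1334]
tool_rot: [-3.135, -0.001, 1.402]
contact_force: [1.3, -1.0, 0.5]
opening: 0.04
grip_force: 0.0
```

>>> arm_command:
  moves:
    - [[0,0,-0.01],[0,0,-0.14],0.04]
    - [[0,0,-0.01],[0,0,-0.28],0.04]
    - [[0,0,-0.01],[0,0,-0.43],0.04]
    - [[0,0,-0.01],[0,0,-0.58],0.04]
    - [[0,0,-0.01],[0,0,-0.727],0.04]

```text
time: 42.15
tool_pos: [0.5208, -0.1903, 0.1436]
tool_rot: [-3.14, -0.002, 2.135]
contact_force: [0.1, -0.1, -0.7]
opening: 0.0399
grip_force: 0.0
```

>>> arm_command:
  moves:
    - [[0,0,0],[0,0,-0.14],0.04]
    - [[0,0,0],[0,0,-0.28],0.04]
    - [[0,0,0],[0,0,-0.43],0.04]
    - [[0,0,0],[0,0,-0.58],0.04]
    - [[0,0,0],[0,0,-0.727],0.04]

```text
time: 42.65
tool_pos: [0.5209, -0.1902, 0.1436]
tool_rot: [-3.141, -0.002, 2.863]
contact_force: [0.7, 0.2, 0.0]
opening: 0.0401
grip_force: 0.0
```

>>> arm_command:
  moves:
    - [[0,0,0],[0,0,-0.14],0.04]
    - [[0,0,0],[0,0,-0.28],0.04]
    - [[0,0,0],[0,0,-0.43],0.04]
    - [[0,0,0],[0,0,-0.58],0.04]
    - [[0,0,0],[0,0,-0.727],0.04]

```text
time: 43.15
tool_pos: [0.5208, -0.1903, 0.1435]
tool_rot: [3.14, -0.002, -2.694]
contact_force: [-0.1, -0.0, 0.4]
opening: 0.04
grip_force: 0.0
```

```bash
python3 -c "
from h import *
st();go(.43,.085,.14,-2.504)"
```

```text
t 43.15 pos [ 0.5208 -0.1903  0.1435] rot [ 3.1402e+00 -1.9000e-03 -2.6937e+00] open 0.04 F [-0.1 -0.   0.4] q [-0.49  0.44  1.51 -0.    1.2  -2.51]
shift [-0.0373  0.2874  0.0039] turn [ 0.002 -0.002 -0.19 ]
```

>>> arm_command:
  moves:
    - [[-0.005,0.03,0],[0,0,-0.04],0.04]
    - [[-0.01,0.07,0],[0,0,-0.08],0.04]
    - [[-0.015,0.11,0],[0,0,-0.12],0.04]
    - [[-0.02,0.15,0],[0,0,-0.16],0.04]
    - [[-0.025,0.19,0],[0,0,-0.19],0.04]

```text
time: 43.65
tool_pos: [0.4616, -0.0068, 0.1437]
tool_rot: [3.141, -0.002, -2.509]
contact_force: [1.8, 0.3, -0.3]
opening: 0.0398
grip_force: 0.0
```

>>> arm_command:
  moves:
    - [[0.006,0.03,0],[0,0,0],0.04]
    - [[0.006,0.06,0],[0,0,0],0.04]
    - [[0.006,0.097,0],[0,0,0],0.04]
    - [[0.006,0.097,0],[0,0,0],0.04]
    - [[0.006,0.097,0],[0,0,0],0.04]

```text
time: 44.15
tool_pos: [0.4007, 0.067, 0.1442]
tool_rot: [-3.141, -0.001, -2.508]
contact_force: [-0.9, -0.0, 0.3]
opening: 0.0399
grip_force: 0.0
```

```bash
python3 jars.py w16 .38 .60 .05 .30 | grep brass; python3 -c "
from h import *
go(.4648,.1112,.07,-2.504)
s,_=snap('scene','s16');hsv=cv2.cvtColor(cv2.imread('pics/s16raw.png'),cv2.COLOR_BGR2HSV).astype(int)
r=hsv[130:200,170:270];mk=(r[...,0]>=19)&(r[...,0]<32)&(r[...,1]>125)
n,l,a,ce=cv2.connectedComponentsWithStats(mk.astype(np.uint8))
for i in range(1,n):
  if a[i,4]>15:print(a[i],back(s,ce[i]+[170,130],.07).round(4))"
```

```text
brass area 642 cen [0.5768 0.1105] rect [0.5733 0.1151] [ 10.8 101.1] imgang 53.9 fill 0.59
brass area 143 cen [0.5566 0.0788] rect [0.5573 0.0775] [16.6 13.2] imgang 74.1 fill 0.65
brass area 217 cen [0.5237 0.0579] rect [0.5288 0.0602] [44.  10.2] imgang 70.6 fill 0.48
brass area 192 cen [0.53   0.1748] rect [0.5306 0.1742] [ 8.8 44.4] imgang 53.7 fill 0.49
brass area 1443 cen [0.4645 0.2589] rect [0.4705 0.2504] [ 18. 135.] imgang 53.9 fill 0.59
brass area 80 cen [0.4577 0.2135] rect [0.4557 0.2126] [20.6  7.6] imgang 63.4 fill 0.51
brass area 71 cen [0.457  0.1049] rect [0.4559 0.1049] [15.5  8.3] imgang 66.8 fill 0.55
brass area 86 cen [0.4277 0.1866] rect [0.4269 0.1856] [27.4  6.2] imgang 34.4 fill 0.51
brass area 92 cen [0.3894 0.147 ] rect [0.3895 0.1462] [12.9 24.2] imgang 32.0 fill 0.29
shift [-0.0777 -0.0015  0.0742] turn [-0.    -0.    -0.005]
s16 scale 1.5625
[48 25  8 13 46] [[ 0.5286 -0.1839  0.07  ]]
```

>>> arm_command:
  moves:
    - [[-0.03,-0.001,0],[0,0,0],0.035]
    - [[-0.06,-0.0015,0.01],[0,0,0],0.035]
    - [[-0.0765,-0.0015,0.03],[0,0,0],0.035]
    - [[-0.0765,-0.0015,0.055],[0,0,0],0.035]
    - [[-0.0765,-0.0015,0.055],[0,0,0],0.035]

```text
time: 44.75
tool_pos: [0.4621, 0.11, 0.0862]
tool_rot: [3.138, -0.006, -2.51]
contact_force: [-0.5, -0.1, -0.0]
opening: 0.035
grip_force: 0.0
```

```bash
python3 -c "
from h import *
st();go(.4635,.1105,.0085,-2.504)"
```

```text
t 44.75 pos [0.4621 0.11   0.0862] rot [ 3.1382 -0.0059 -2.5105] open 0.035 F [-0.5 -0.1 -0. ] q [ 0.07  0.37  1.8  -0.    0.98 -2.13]
shift [-0.0018 -0.0007  0.0777] turn [ 0.003 -0.006 -0.006]
```

>>> arm_command:
  moves:
    - [[-0.001,0,0.015],[0,0,-0.004],0.035]
    - [[-0.001,0,0.03],[0,0,-0.004],0.035]
    - [[-0.001,0,0.045],[0,0,-0.004],0.035]
    - [[-0.001,0,0.053],[0,0,-0.004],0.035]
    - [[-0.001,0,0.055],[0,0,-0.004],0.035]

```text
time: 45.25
tool_pos: [0.4646, 0.111, 0.0341]
tool_rot: [3.141, -0.001, -2.506]
contact_force: [0.2, 0.8, 0.8]
opening: 0.0354
grip_force: 0.0
```

>>> arm_command:
  moves:
    - [[0,0,0.005],[0,0,0],0.035]
    - [[0,0,0.01],[0,0,0],0.035]
    - [[0,0,0.015],[0,0,0],0.035]
    - [[0,0,0.02],[0,0,0],0.035]
    - [[0,0,0.024],[0,0,0],0.035]

```text
time: 45.75
tool_pos: [0.4644, 0.1117, 0.0098]
tool_rot: [3.141, -0.0, -2.505]
contact_force: [-0.8, 0.4, 0.4]
opening: 0.0352
grip_force: 0.0
```

>>> arm_command:
  moves:
    - [[0,0,0],[0,0,0],0.02]
    - [[0,0,0],[0,0,0],0.004]
    - [[0,0,0],[0,0,0],0.004]
    - [[0,0,0],[0,0,0],0.004]
    - [[0,0,0],[0,0,0],0.004]
  squeeze: 4

```text
time: 46.25
tool_pos: [0.4648, 0.1117, 0.0104]
tool_rot: [-3.141, 0.001, -2.505]
contact_force: [-0.1, 0.4, 0.8]
opening: 0.0096
grip_force: 4.0
```

The peg is gripped again. Turning 125° clockwise.

>>> arm_command:
  moves:
    - [[-0.0001,0.0052,0],[0,0,0.035],0.013]
    - [[-0.0007,0.0143,0],[0,0,0.096],0.013]
    - [[-0.0023,0.0259,0],[0,0,0.1745],0.013]
    - [[-0.0051,0.0386,0],[0,0,0.2618],0.013]
    - [[-0.009,0.051,0],[0,0,0.3491],0.013]

```text
time: 46.75
tool_pos: [0.4416, 0.1583, 0.0105]
tool_rot: [-3.141, 0.001, -2.858]
contact_force: [0.9, -0.3, -0.1]
opening: 0.0128
grip_force: 0.5
```

>>> arm_command:
  moves:
    - [[-0.0006,0.013,0],[0,0,0.0873],0.013]
    - [[-0.0023,0.0259,0],[0,0,0.1745],0.013]
    - [[-0.0051,0.0386,0],[0,0,0.2618],0.013]
    - [[-0.009,0.051,0],[0,0,0.3491],0.013]
    - [[-0.014,0.063,0],[0,0,0.4363],0.013]

```text
time: 47.25
tool_pos: [0.4371, 0.2228, 0.0104]
tool_rot: [-3.142, 0.0, 2.989]
contact_force: [0.8, -0.6, 0.3]
opening: 0.0133
grip_force: 0.5
```

>>> arm_command:
  moves:
    - [[-0.0006,0.013,0],[0,0,0.0873],0.013]
    - [[-0.0023,0.0259,0],[0,0,0.1745],0.013]
    - [[-0.0051,0.0386,0],[0,0,0.2618],0.013]
    - [[-0.009,0.051,0],[0,0,0.3491],0.013]
    - [[-0.014,0.063,0],[0,0,0.4363],0.013]

```text
time: 47.75
tool_pos: [0.4603, 0.2829, 0.0102]
tool_rot: [-3.141, 0.0, 2.553]
contact_force: [0.1, -1.3, -0.7]
opening: 0.0131
grip_force: 0.5
```

>>> arm_command:
  moves:
    - [[-0.0006,0.013,0],[0,0,0.0873],0.013]
    - [[-0.0023,0.0259,0],[0,0,0.1745],0.013]
    - [[-0.0051,0.0386,0],[0,0,0.2618],0.013]
    - [[-0.009,0.051,0],[0,0,0.3491],0.013]
    - [[-0.014,0.063,0],[0,0,0.4363],0.013]

```text
time: 48.25
tool_pos: [0.5067, 0.3275, 0.0101]
tool_rot: [-3.141, 0.0, 2.116]
contact_force: [-0.3, -0.6, -0.8]
opening: 0.013
grip_force: 0.5
```

>>> arm_command:
  moves:
    - [[-0.0006,0.013,0],[0,0,0.0873],0.013]
    - [[-0.0023,0.0259,0],[0,0,0.1745],0.013]
    - [[-0.0051,0.0386,0],[0,0,0.2618],0.013]
    - [[-0.009,0.051,0],[0,0,0.3491],0.013]
    - [[-0.014,0.063,0],[0,0,0.4363],0.013]

```text
time: 48.75
tool_pos: [0.5678, 0.3483, 0.0099]
tool_rot: [-3.14, 0.0, 1.68]
contact_force: [-0.9, -0.4, 0.6]
opening: 0.013
grip_force: 0.4
```

```bash
python3 -c "
from h import *
st();p=robot.observe()['tool_pos'][:2]-[.585,.198];print(np.hypot(*p),np.degrees(np.arctan2(p[1],p[0])))
p=np.array([.4648,.1117])-[.585,.198];print(np.degrees(np.arctan2(p[1],p[0]))%360)
snap('top','t17')
hsv=cv2.cvtColor(cv2.imread('pics/t17raw.png'),cv2.COLOR_BGR2HSV).astype(int)
t=robot.camera_model('top')
r=hsv[120:225,160:270];mk=(r[...,0]>=17)&(r[...,0]<30)&(r[...,1]>170)
n,l,a,ce=cv2.connectedComponentsWithStats(mk.astype(np.uint8))
for i in range(1,n):
  if a[i,4]>8:print(a[i],ce[i]+[160,120],back(t,ce[i]+[160,120],.088 if a[i,4]>150 else .06).round(4))"
```

```text
t 48.75 pos [0.5678 0.3483 0.0099] rot [-3.1404e+00  4.0000e-04  1.6800e+00] open 0.013 F [-0.9 -0.4  0.6] q [ 0.44  0.77  1.3  -0.    1.07  0.33]
0.1512482396260239 96.54681316773654
215.6772147275841
t17 scale 1.5625
[50 63  8  5 11] [212.90909091 184.54545455] [[0.5158 0.192  0.06  ]]
[59 63  5  6 10] [221.1 185.3] [[0.5122 0.1611 0.06  ]]
[51 71 13  7 25] [217.32 195.28] [[0.4748 0.1757 0.06  ]]
```

>>> arm_command:
  moves:
    - [[-0.0001,0.004,0],[0,0,0.027],0.013]
    - [[-0.0003,0.008,0],[0,0,0.054],0.013]
    - [[-0.0005,0.012,0],[0,0,0.08],0.013]
    - [[-0.0007,0.0146,0],[0,0,0.098],0.013]
    - [[-0.0007,0.0146,0],[0,0,0.098],0.013]

```text
time: 49.3
tool_pos: [0.5827, 0.3492, 0.0103]
tool_rot: [3.141, -0.0, 1.585]
contact_force: [0.2, -0.2, 0.1]
opening: 0.0129
grip_force: 0.0
```

>>> arm_command:
  moves:
    - [[0,0,0],[0,0,0],0.004]
    - [[0,0,0],[0,0,0],0.004]
    - [[0,0,0],[0,0,0],0.004]
    - [[0,0,0],[0,0,0],0.004]
    - [[0,0,0],[0,0,0],0.004]

```text
time: 49.8
tool_pos: [0.5823, 0.3493, 0.0103]
tool_rot: [3.142, -0.0, 1.585]
contact_force: [-0.6, 0.3, 0.6]
opening: 0.0093
grip_force: 4.0
```

```bash
python3 -c "
from h import *
st();p=robot.observe()['tool_pos'][:2]-[.585,.198];print(np.hypot(*p),np.degrees(np.arctan2(p[1],p[0])))
s,_=snap('scene','s18');snap('top','t18')
for f,z in(('s18',.088),('t18',.088)):
  B=rect(f,z,.42,.58,.10,.28);hsv=cv2.cvtColor(B,cv2.COLOR_BGR2HSV).astype(int)
  mk=(hsv[...,0]>=17)&(hsv[...,0]<32)&(hsv[...,1]>125)&(hsv[...,2]>70)
  n,l,a,ce=cv2.connectedComponentsWithStats(mk.astype(np.uint8));i=1+a[1:,4].argmax();c=np.array([.58-ce[i][1]/1000,.28-ce[i][0]/1000]);print(f,a[i],c)
"
```

```text
t 49.8 pos [0.5823 0.3493 0.0103] rot [ 3.1416e+00 -1.0000e-04  1.5855e+00] open 0.0093 F [-0.6  0.3  0.6] q [0.43 0.79 1.26 0.   1.1  0.41]
0.15130893937466133 91.00651742504833
s18 scale 1.5625
t18 scale 1.5625
s18 [  13    0  165   85 7677] [0.55163111 0.17417976]
t18 [  60   54   69   69 3678] [0.49140647 0.18586188]
```

>>> arm_command:
  moves:
    - [[0,0,0],[0,0,0],0.03]
    - [[0,0,0],[0,0,0],0.035]
    - [[0,0,0],[0,0,0],0.035]
    - [[0,0,-0.04],[0,0,0],0.035]
    - [[0,0,-0.08],[0,0,0],0.035]

```text
time: 50.4
tool_pos: [0.5815, 0.3488, 0.0897]
tool_rot: [-3.138, 0.001, 1.585]
contact_force: [0.3, 0.3, -0.8]
opening: 0.035
grip_force: 0.0
```

>>> arm_command:
  moves:
    - [[0,0,-0.04],[0,0,0],0.035]
    - [[-0.02,-0.01,-0.08],[0,0,0],0.035]
    - [[-0.06,-0.03,-0.1],[0,0,0],0.035]
    - [[-0.1,-0.05,-0.1],[0,0,0],0.035]
    - [[-0.14,-0.065,-0.1],[0,0,0],0.035]

```text
time: 50.9
tool_pos: [0.5185, 0.2072, 0.1913]
tool_rot: [3.14, -0.0, 1.586]
contact_force: [0.0, -0.6, -0.6]
opening: 0.0352
grip_force: 0.0
```

>>> arm_command:
  moves:
    - [[-0.04,-0.02,0],[0,0,0],0.035]
    - [[-0.08,-0.04,0],[0,0,0],0.035]
    - [[-0.125,-0.055,0],[0,0,0],0.035]
    - [[-0.125,-0.055,0],[0,0,0],0.035]
    - [[-0.125,-0.055,0],[0,0,0],0.035]

```text
time: 51.4
tool_pos: [0.4664, 0.0817, 0.1907]
tool_rot: [3.14, -0.0, 1.583]
contact_force: [0.3, 0.1, 1.3]
opening: 0.0348
grip_force: 0.0
```

```bash
python3 -c "
from h import *
st();snap('wrist','w19')
for nm,z in(('candle',.088),('pegs',.06),('ptr',.006)):
  B=rect('w19',z,.36,.60,.05,.32);hsv=cv2.cvtColor(B,cv2.COLOR_BGR2HSV).astype(int)
  mk=(hsv[...,0]>=18)&(hsv[...,0]<32)&(hsv[...,1]>115)&(hsv[...,2]>80)
  n,l,a,ce=cv2.connectedComponentsWithStats(mk.astype(np.uint8))
  for i in range(1,n):
    if a[i,4]>70:
      c=np.array([.60-ce[i][1]/1000,.32-ce[i][0]/1000]);d=c-[.585,.198];b=np.array([.60-(a[i,1]+a[i,3]/2)/1000,.32-(a[i,0]+a[i,2]/2)/1000])
      print(nm,a[i,2:].tolist(),c.round(4),'boxc',b.round(4),round(np.hypot(*d),4),round(np.degrees(np.arctan2(d[1],d[0]))%360,1))
"
```

```text
t 51.4 pos [0.4664 0.0817 0.1907] rot [ 3.1404e+00 -4.0000e-04  1.5829e+00] open 0.0348 F [0.3 0.1 1.3] q [ 0.01  0.25  1.66  0.    1.24 -0.  ]
w19 scale 1.5625
candle [16, 16, 134] [0.5697 0.0588] boxc [0.569 0.059] 0.1401 263.7
candle [66, 66, 3331] [0.4937 0.1874] boxc [0.493 0.187] 0.0919 186.6
candle [11, 10, 80] [0.4551 0.1247] boxc [0.455  0.1245] 0.1492 209.4
candle [18, 26, 409] [0.4177 0.1734] boxc [0.417 0.173] 0.1691 188.4
pegs [72, 72, 3998] [0.4963 0.1898] boxc [0.496 0.189] 0.0891 185.3
pegs [12, 11, 98] [0.4539 0.1214] boxc [0.4535 0.121 ] 0.1518 210.3
pegs [21, 29, 492] [0.4133 0.1746] boxc [0.4125 0.1745] 0.1733 187.8
ptr [84, 84, 5435] [0.5013 0.1947] boxc [0.501 0.194] 0.0838 182.2
ptr [13, 13, 133] [0.4519 0.1149] boxc [0.4515 0.1145] 0.1569 212.0
ptr [24, 33, 662] [0.4044 0.177 ] boxc [0.4035 0.177 ] 0.1818 186.6
```

Candle 186.6° and pointer 186.6°: aligned. Last check is that the bottle stands and the bar is at the shut position, then hand in.

```bash
python3 -c "
from h import *
s,_=snap('scene','s20');im=cv2.imread('pics/s20raw.png')
hsv=cv2.cvtColor(im,cv2.COLOR_BGR2HSV).astype(int)
for z in(.03,.095):print(z,proj(s,[.624,.117,z]).round())
r=hsv[170:300,190:340];mk=(r[...,1]<60)&(r[...,2]>130);n,l,a,ce=cv2.connectedComponentsWithStats(mk.astype(np.uint8))
for i in range(1,n):
  if a[i,4]>25:print('pale',a[i],ce[i]+[190,170])
print('w0 bar px',proj(s,[.529,-.191,.07]))
r=hsv[130:200,170:270];mk=(r[...,0]>=19)&(r[...,0]<32)&(r[...,1]>125)
n,l,a,ce=cv2.connectedComponentsWithStats(mk.astype(np.uint8))
for i in range(1,n):
  if a[i,4]>15:print('bar',ce[i]+[170,130],back(s,ce[i]+[170,130],.07).round(4))"
```

```text
s20 scale 1.5625
0.03 [[236. 230.]]
0.095 [[235. 213.]]
pale [ 74   4  20  13 186] [273.25268817 179.98924731]
pale [ 42  40  15  22 237] [238.92827004 222.2742616 ]
pale [93 57 18  8 79] [291.32911392 230.84810127]
pale [  0 108   7  14  45] [191.93333333 286.31111111]
w0 bar px [[221.04407278 159.92107197]]
bar [222.        161.1627907] [[ 0.5295 -0.1818  0.07  ]]
```

```bash
python3 -c "
from cell import robot
print(robot.hand_in())"
```

```text
the job is handed in; nothing more can be done
None
```

The job is handed in: both jars are on the well floor with the cover shut, the candle faces the pointer, and the perfume bottle stands on the disc; the hand-in returned no verdict.

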